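# Pour bearing balls from a slide-lid tin

## Task

Carry the blue tin of bearing balls over to the green pad with your fingers gripping its loose lid shut against it, and stand it there still shut. Then slide the lid well back from the spout (at least 30 mm, without taking it off), lift the tin and tip all four balls out over the spout into the yellow tray, and stand the tin upright on the middle of the pad again with the lid still lying on it. Leave the tools around it alone.

Things in the scene. Friction and masses are not known exactly. Their poses are not given: they have to be found in the camera images.
- tin_mid (a point): Blue open-topped parts tin with a spout, loose, about 0.2 kg, holding four steel balls under a loose lid. Outside 116 (x) x 52 (y) x 42 mm (z) without lid; walls and floor 4 mm. The point is the centre of that box, 21 mm above its underside. x points from spout to rear wall, z up.
- tin_spout (a point): Middle of the tin's pouring rim, 58 mm towards -x from the tin's centre line and 42 mm above its underside; axes as the tin's. In place of a front wall the floor ramps up at about 34 degrees to this rim, so with the lid slid back the balls roll out over it once the tin is tipped spout-down well past 34 degrees (50 to 60 is ample).
- lid_tab (a point): Centre of the red tab, 8 (x) x 22 (y) x 14 mm tall, on the middle of the lid's flat top, 10 mm above the plate's underside. Pushed or pinched there, the lid slides along the tin's x only (a rib under it guides it), from shut (tab at the tin's x = 0, y = -2 mm) up to 48 mm to the rear (+x), where it stops. Only its light weight resists.
- lid: Loose steel lid, 60 g: plate 116 (x) x 54.5 (y) x 3 mm lying on the tin's rim, its top 45 mm above the tin's underside. Origin: plate underside, over the tin's middle when shut; axes as the tin's. On +y it ends 2 mm inside the tin's outer face. A yellow stripe across its top marks the spout end, which starts turned roughly towards the robot.
- lid_lip (a point): Middle of the outer face of the lid's turned-down lip: 3 mm thick, as long as the lid, hanging 19 mm below the rim outside the tin's -y wall with 1.5 mm play, outer face 30.5 mm from the tin's mid-plane. Fingers squeezing the tin across y near its top press the lip to the wall and so hold lid and tin as one (56 mm wide, centred 2 mm to -y).
- tray: Yellow open sorting tray, fixed to the bench, 180 (x) x 140 (y) x 40 mm tall, walls and floor 4 mm; origin at the centre of its underside, z up.
- pad_top (a point): Green rubber pad, fixed, 160 (x) x 110 (y) x 6 mm thick; the point is the centre of its top face, z up.
- ball0_center (a point): Steel bearing ball, 16 mm across, 17 g; its centre. Starts loose in the tin, under the lid.
- ball1_center (a point): Steel bearing ball, 16 mm across, 17 g; its centre. Starts loose in the tin, under the lid.
- ball2_center (a point): Steel bearing ball, 16 mm across, 17 g; its centre. Starts loose in the tin, under the lid.
- ball3_center (a point): Steel bearing ball, 16 mm across, 17 g; its centre. Starts loose in the tin, under the lid.
- vblock: Bystander, to be left alone: dark steel V-block, 70 x 50 x 48 mm; origin at its underside.
- hammer: Bystander, to be left alone: hammer lying flat; origin at its underside.
- wrench: Bystander, to be left alone: steel wrench lying flat; origin at its underside.
- screwdriver: Bystander, to be left alone: screwdriver lying flat; origin at its underside.
- chuck: Bystander, to be left alone: steel drill chuck standing on its wide end, 42 mm across, 50 mm tall; origin at its underside.
Not all that is in view belongs to the job. Of the things shaped like the part that bears tin_mid, the blue one is meant.

How it is judged:
By the outcome, as a careful person would: the job done as asked, in the order asked, and still so for the second after the job is handed in, with the robot touching nothing.
It also fails if it takes over 72 s, if anything falls off the work surface, if the arm or the gripper's body presses on something with over 40 N, if the wrist force passes 120 N, or if a joint passes its speed limit or range.

## Robot

A 6-joint arm with a two-finger parallel gripper is mounted at the origin on the work surface. World frame = base frame: x ahead of the robot, y to its left, z up, the work surface at z = 0. Lengths are in m, angles in rad, forces in N, time in s.
With the tool pointing down it reaches from about 0.25 to 0.725 m from the base axis. Payload 4 kg.
Tool frame: the origin (TCP) lies on the centre line of the jaws, within the pads' length; the fingertips stand 17 mm ahead of it and the grasp point (between the pads) lies 2 mm behind it; z points along the fingers, y is the line along which they close (so a half turn about z gives the same grasp; the last joint's range is limited). The gripper opens to 85 mm and grips with 20 to 120 N. Pads are 22 mm wide; open, the fingers measure 114 mm over their backs; the gripper's body (76 mm by 85 mm) begins 54 mm behind the grasp point. The pads swing forward as they close: fully open they stand 13 mm farther back than shut.
Start: joints at [-1.227, 0.241, 0.005, 1.335, 0, 1.571], TCP at [0.169, -0.471, 0.248] pointing down, gripper open.
Joint ranges: [-2.72, 2.72], [-1.05, 1.87], [-1.09, 1.28], [-1.99, 2.15], [-1.42, 1.44], [-3.14, 3.14]. Speed limits (rad/s): [2.79, 2.79, 3.14, 3.14, 3.14, 3.14].

## Interface

Orientations are given as a unit quaternion [x, y, z, w].
In Python, from workcell import get_obs, imaging, order gives the robot as it stands.
- The arm moves only by the tool apply_moves, never from a script. Its argument "targets" is a list that holds one entry, the list of rows, each a list of 5 numbers: the shift along the world's x, y, z in units of 40 mm (1.0 is 40 mm), then the turn about the world's z in degrees, then the gripper command: -1 is shut, 1 is fully open, values between are in proportion. In form: [[[dx, dy, dz, turn, fingers], ...]]. A call has 1 to 8 rows; each row shifts and turns the commanded pose from where the row before left it; what a row does not reach is not made up. A row lasts 1/12 s, in which the tool goes at most 41.7 mm and 7.16 degrees, less where a joint would pass 70% of its speed; a pose out of reach is approached as far as the arm can. A call is refused whole if a number of a shift passes 1 or a number of a turn 7.16, either way. A call with a gripper value outside its range is refused whole. The fingers move at their own pace and stop on an object; the grip force is fixed at half the most. Time passes only in rows, so rows that do not move let the fingers close. It gives the time, the measured TCP pose, the force, the opening and the grip force at its end, in the units of the state.
- get_obs(): the state, without advancing time (a new reading comes with each control period).
- imaging.camera(name): name is "scene" or "top"; returns (picture, depth): 400x640x3 uint8, blue, green, red; 400x640 float32, m along the optical axis (not along the pixel's ray), 0 where there is no reading.
- imaging.get_calibration(name): a dict with "camera_matrix" (3x3 intrinsics, pixels), "eye" and "rotation" of the camera in the world. Camera axes: x right, y down, z forward; pixel columns grow to the right and rows downward; lengths in m; the calibration is good to about 2 mm. A picture is of the moment at which its call begins. get_calibration takes no time and is no camera call.
- order.job_done(): hands the job in; it is judged then, once.
The state is a dict: "clock": time; "joint_pos": joint angles; "joint_vel": joint speeds; "tau": joint torques, N m; "eef_pos": TCP position; "tool_rot": TCP orientation; "ft_force": force on the tool from outside, world axes, zero at the start; "ft_torque": the same for the moment, N m; "grip_width": finger opening in m; "grasp_force": force on a finger pad.
Only numpy, scipy, OpenCV 4.12 (cv2) and the standard library are available. Lean on these libraries where they do the work, as an engineer would, in place of code of your own. Each camera call takes 0.05 s, during which the arm holds its last target. There are 200 camera calls.

## Working session

There is one attempt and no reset: what is moved stays moved. The work goes in short steps, Python scripts to look and compute and a tool call to move; the robot and the scene stay as the last step left them, time stands still between calls to the robot, and variables do not carry over. Pictures are saved under pics/ and viewed, at most 10 in all, crops included, and the job is handed in when it is done.

Besides the shell and the picture viewer there is one more tool, called after ">>>" as a command line: name --argument value ..., lists and objects as JSON in quotes. apply_moves: Moves the arm, as the interface text tells. Its arguments: {"type":"object","properties":{"targets":{"type":"array","items":{"type":"array","items":{"type":"array","items":{"type":"number"}}}}},"required":["targets"]}

```bash
mkdir -p pics
cat > h.py <<'E'
import numpy as np, cv2
from workcell import get_obs, imaging, order
def cam(n):
    p,d=imaging.camera(n); c=imaging.get_calibration(n)
    return p,d,np.array(c["camera_matrix"]),np.array(c["eye"]),np.array(c["rotation"])
def cloud(d,K,e,R):
    v,u=np.mgrid[:d.shape[0],:d.shape[1]]
    P=np.stack([(u-K[0,2])/K[0,0]*d,(v-K[1,2])/K[1,1]*d,d],-1)
    return P@R.T+e
def ray(u,v,z,K,e,R):
    r=R@np.array([(u-K[0,2])/K[0,0],(v-K[1,2])/K[1,1],1]); return e+r*(z-e[2])/r[2]
E
python3 - <<'E'
from h import *
for n in("scene","top"):
    p,d,K,e,R=cam(n); cv2.imwrite(f"pics/{n}0.png",p); np.savez(f"pics/{n}0.npz",p=p,d=d,K=K,e=e,R=R)
    print(n,K.round(1).tolist(),e,R.round(3).tolist())
o=get_obs();print(o)
import workcell;print(dir(workcell))
E
```

```text
scene [[434.7, 0.0, 316.1], [0.0, 434.7, 204.7], [0.0, 0.0, 1.0]] [ 1.47547337 -0.48307636  0.79098264] [0.765, 0.453, -0.243, -0.388]
top [[362.8, 0.0, 319.1], [0.0, 362.8, 203.2], [0.0, 0.0, 1.0]] [ 0.39445408 -0.03682708  1.16093011] [0.708, -0.703, 0.053, -0.052]
{'clock': 0.1, 'joint_pos': array([-1.22699569e+00,  2.41356270e-01,  3.82048360e-03,  1.33520685e+00,
        1.33160402e-05,  1.57078816e+00]), 'joint_vel': array([-0.00029077, -0.00148662,  0.00464329, -0.00037017, -0.00059343,
       -0.00151291]), 'tau': array([-2.48407250e-04, -3.73137081e+01,  2.53010345e+01,  1.08426248e-02,
       -1.46448059e-05,  1.00897552e-05]), 'eef_pos': array([ 0.16835058, -0.47021692,  0.24747797]), 'tool_rot': array([ 9.85260323e-01,  1.71058903e-01, -1.59899239e-04, -9.59951946e-04]), 'ft_force': array([-0.31048091,  0.39726219,  0.18919604]), 'ft_torque': array([-0.00343396, -0.04059031, -0.02108028]), 'grasp_force': 0.0, 'grip_width': 0.08568867447285392}
['__builtins__', '__cached__', '__doc__', '__file__', '__loader__', '__name__', '__package__', '__spec__', 'bot', 'get_obs', 'imaging', 'order']
```

View pics/scene0.png

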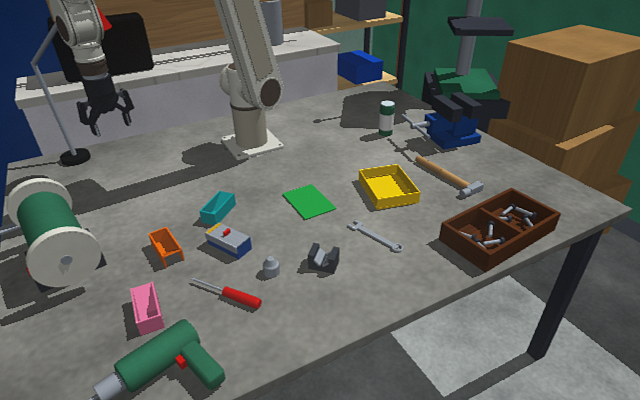

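View pics/top0.png

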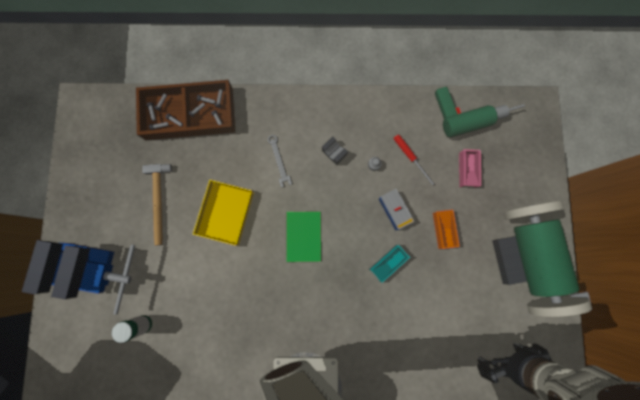

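Candidates for the tin (scene px / top px): blue lidded (229,241)/(397,209), teal (218,207)/(391,263), orange (166,246)/(446,230), pink (147,307)/(471,168). Only the blue one has a grey lid, red tab and yellow stripe, so that is the target. Next I measure it and confirm it in a crop.

```bash
cat > m.py <<'E'
from h import *
import sys
def hsvm(p,lo,hi): return cv2.inRange(cv2.cvtColor(p,cv2.COLOR_BGR2HSV),lo,hi)
def big(m,roi):
    r=np.zeros_like(m); x0,x1,y0,y1=roi; r[y0:y1,x0:x1]=m[y0:y1,x0:x1]
    n,l,s,c=cv2.connectedComponentsWithStats(r); 
    return l==1+np.argmax(s[1:,4])
if __name__=="__main__":
  rois={"top":dict(pad=(270,340,200,275),tray=(180,265,170,255),lid=(370,420,180,240)),"scene":dict(pad=(270,345,175,225),tray=(350,425,160,215),lid=(200,256,215,262))}
  cr=[]
  for n in("top","scene"):
    z=np.load(f"pics/{n}0.npz"); p,d,K,e,R=[z[k] for k in"pdKeR"]; W=cloud(d,K,e,R)
    for nm,lo,hi,zz in(("pad",(45,120,60),(75,255,255),.006),("tray",(20,140,80),(34,255,255),.04)):
        m=big(hsvm(p,lo,hi),rois[n][nm]); P=W[m]
        if nm=="tray":
            P=P[abs(P[:,2]-.04)<.005]
        (c,s,a)=cv2.minAreaRect((P[:,:2]*1000).astype(np.float32))
        ct=cv2.findContours(m.astype(np.uint8),0,1)[0][0][:,0]; q=np.array([ray(u,v,zz,K,e,R)[:2] for u,v in ct])*1000
        print(n,nm,m.sum(),"depth rect",np.round(c),np.round(s),round(a,1),"z",np.percentile(P[:,2],[10,50,90]).round(4),"plane rect",[np.round(x,1) for x in cv2.minAreaRect(q.astype(np.float32))])
    x0,x1,y0,y1=rois[n]["lid"]
    sub=np.zeros(d.shape,bool);sub[y0:y1,x0:x1]=1
    T=sub&(abs(W[...,2]-.045)<.006); l=big(T.astype(np.uint8),rois[n]["lid"]);P=W[l]
    print(n,"lid",l.sum(),[np.round(x,1) for x in cv2.minAreaRect((P[:,:2]*1000).astype(np.float32))],"z",np.median(P[:,2]))
    for nm,lo,hi in(("red",(0,140,80),(8,255,255)),("yel",(16,110,80),(34,255,255)),("blue",(105,90,40),(125,255,255))):
        m=(hsvm(p,lo,hi)>0)&sub; v,u=np.nonzero(m)
        if len(u): print(n,nm,len(u),u.mean().round(1),v.mean().round(1),"depth",np.median(W[m],0).round(4), "ray", ray(u.mean(),v.mean(),.052 if nm=="red" else .045,K,e,R).round(4))
    cr.append(cv2.resize(p[y0-10:y1+10,x0-10:x1+10],(390,400),interpolation=cv2.INTER_CUBIC))
  cv2.imwrite("pics/crop0.png",np.hstack(cr))
E
python3 m.py
```

```text
Traceback (most recent call last):
  File "m.py", line 12, in <module>
    z=np.load(f"pics/{n}0.npz"); p,d,K,e,R=[z[k] for k in"pdKeR"]; W=cloud(d,K,e,R)
                                                                     ~~~~~^^^^^^^^^
  File "h.py", line 9, in cloud
    return P@R.T+e
           ~^~~~
ValueError: matmul: Input operand 1 has a mismatch in its core dimension 0, with gufunc signature (n?,k),(k,m?)->(n?,m?) (size 4 is different from 3)
```

```bash
python3 - <<'E'
s=open('h.py').read()
s=s.replace("import numpy as np, cv2","import numpy as np, cv2\nfrom scipy.spatial.transform import Rotation as Ro").replace('np.array(c["rotation"])','Ro.from_quat(c["rotation"]).as_matrix()')
open('h.py','w').write(s)
m=open('m.py').read().replace('for k in"pdKeR"];','for k in"pdKeR"]; R=Ro.from_quat(R).as_matrix();')
open('m.py','w').write(m)
E
python3 m.py
```

```text
top pad 1642 depth rect [461.  11.] [156. 105.] 1.1 z [0.0024 0.0052 0.0081] plane rect [array([460.7,  10.8]), array([155.4, 104.6]), np.float64(1.2)]
top tray 2668 depth rect [533. 263.] [142. 179.] 75.8 z [0.036  0.0384 0.0411] plane rect [array([532. , 260.1]), array([146.1, 179. ]), np.float64(76.0)]
top lid 661 [array([ 544.6, -280.4]), array([115.1,  58. ]), np.float64(26.9)] z 0.04439959256530068
top red 5 397.4 208.4 depth [ 0.5456 -0.2777  0.056 ] ray [ 0.5454 -0.2797  0.052 ]
top yel 47 404.9 222.9 depth [ 0.501  -0.3034  0.0458] ray [ 0.5013 -0.3032  0.045 ]
top blue 29 387.4 213.0 depth [ 0.5354 -0.2542  0.0232] ray [ 0.5318 -0.2498  0.045 ]
scene pad 1035 depth rect [ 942. -182.] [ 157. 1216.] 67.9 z [0.003  0.0052 0.0073] plane rect [array([466.8,   8.8]), array([162.7, 110.1]), np.float64(1.6)]
scene tray 1962 depth rect [536. 264.] [142. 187.] 75.3 z [0.0357 0.0381 0.0405] plane rect [array([558.5, 246.4]), array([160.5, 229.9]), np.float64(75.8)]
scene lid 576 [array([ 547.4, -280.2]), array([121.7,  59.1]), np.float64(27.9)] z 0.044441472177486674
scene red 31 226.5 231.7 depth [ 0.5503 -0.2801  0.0559] ray [ 0.5474 -0.2794  0.052 ]
scene yel 42 213.3 227.5 depth [ 0.5047 -0.3055  0.0449] ray [ 0.5025 -0.3035  0.045 ]
scene blue 289 235.5 248.4 depth [ 0.5933 -0.2681  0.0122] ray [ 0.6163 -0.2791  0.045 ]
```

View pics/crop0.png

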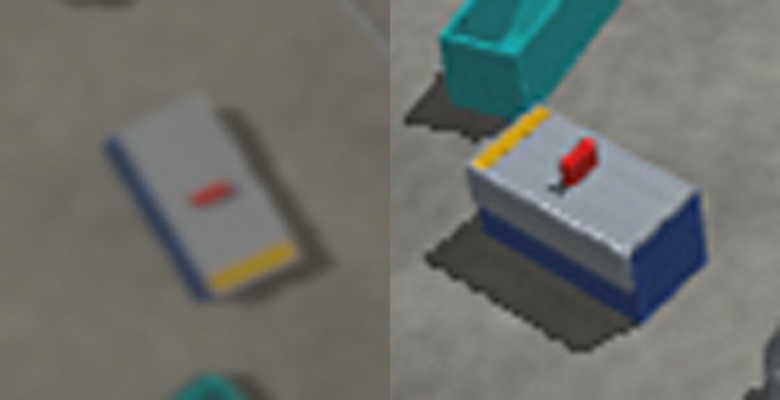

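The crop shows the grey lid with its red tab, the yellow stripe and the blue tin, so this is the right one. The lid centre is about (0.546,-0.280), its top is at 44–45 mm as stated, and its yaw is about 27.5°. I move above it, then test how the arm behaves at its reach limit with nothing held.

>>> apply_moves --targets '[[[0.9,0.45,0,3.9,1],[0.9,0.45,0,3.9,1],[0.9,0.45,0,0,1],[0.9,0.45,0,0,1],[0.9,0.45,0,0,1],[0.9,0.45,0,0,1],[0.9,0.45,0,0,1],[0.9,0.45,0,0,1]]]'

```text
clock: 0.77
eef_pos: [0.4579, -0.3253, 0.2478]
tool_rot: [0.971, 0.238, -0.0, -0.0]
ft_force: [-0.4, -0.5, 0.3]
grip_width: 0.0853
grasp_force: 0.0
```

>>> apply_moves --targets '[[[0.9,0.45,0,0,1],[0.9,0.45,0,0,1],[0.5,0.25,0,0,1],[0,0,0,0,1],[0,0,0,0,1]]]'

```text
clock: 1.18
eef_pos: [0.5492, -0.2796, 0.2469]
tool_rot: [0.971, 0.239, -0.001, -0.001]
ft_force: [-0.5, -0.0, 0.4]
grip_width: 0.0852
grasp_force: 0.0
```

>>> apply_moves --targets '[[[0.89,-0.45,0,0,1],[0.89,-0.45,0,0,1],[0.89,-0.45,0,0,1],[0.89,-0.45,0,0,1],[0.89,-0.45,0,0,1],[0.89,-0.45,0,0,1],[0,0,0,0,1],[0,0,0,0,1]]]'

```text
clock: 1.85
eef_pos: [0.7111, -0.3649, 0.2323]
tool_rot: [0.972, 0.237, 0.009, 0.008]
ft_force: [0.6, -0.5, 0.3]
grip_width: 0.0853
grasp_force: 0.0
```

```bash
python3 -c "
from h import *
o=get_obs();print(o['joint_pos'].round(3),o['eef_pos'].round(4));print(Ro.from_quat(o['tool_rot']).as_matrix().round(3))"
```

```text
[-0.474  0.999  1.271  1.818 -0.     2.19 ] [ 0.7111 -0.3649  0.2323]
[[ 0.888  0.46   0.021]
 [ 0.46  -0.888 -0.011]
 [ 0.014  0.02  -1.   ]]
```

>>> apply_moves --targets '[[[0.89,-0.45,0,0,1],[0.89,-0.45,0,0,1],[0.89,-0.45,0,0,1],[0.89,-0.45,0,0,1],[0.89,-0.45,0,0,1],[0.89,-0.45,0,0,1],[0,0,0,0,1],[0,0,0,0,1]]]'

```text
clock: 2.52
eef_pos: [0.7955, -0.406, 0.1767]
tool_rot: [0.967, 0.236, 0.074, 0.064]
ft_force: [-0.3, 0.4, -0.5]
grip_width: 0.0856
grasp_force: 0.0
```

```bash
python3 -c "
from h import *
o=get_obs();print(o['joint_pos'].round(3),o['eef_pos'].round(4));print(Ro.from_quat(o['tool_rot']).as_matrix().round(3))"
```

```text
[-0.472  1.079  1.275  1.569 -0.     2.191] [ 0.7955 -0.406   0.1767]
[[ 0.877  0.447  0.174]
 [ 0.466 -0.88  -0.089]
 [ 0.113  0.159 -0.981]]
```

>>> apply_moves --targets '[[[-0.89,0.45,0,0,1],[-0.89,0.45,0,0,1],[-0.89,0.45,0,0,1],[0,0,0,0,1],[0,0,0,0,1]]]'

```text
clock: 2.93
eef_pos: [0.7287, -0.3717, 0.1774]
tool_rot: [0.967, 0.236, 0.072, 0.062]
ft_force: [0.9, 0.2, -0.5]
grip_width: 0.0854
grasp_force: 0.0
```

```bash
python3 -c "
from h import *
o=get_obs();print(o['joint_pos'].round(3),o['eef_pos'].round(4));print(Ro.from_quat(o['tool_rot']).as_matrix().round(3))"
```

```text
[-0.472  0.801  0.715  1.295 -0.     2.19 ] [ 0.7287 -0.3717  0.1774]
[[ 0.878  0.448  0.168]
 [ 0.466 -0.881 -0.086]
 [ 0.11   0.154 -0.982]]
```

```bash
cat > fk.py <<'E'
import numpy as np
from scipy.optimize import least_squares
D=np.array([[.24136,.00382,1.3352,.49944,.24748],[.999,1.271,1.818,.7993,.2323],[1.079,1.275,1.569,.8931,.1767],[.801,.715,1.295,.8180,.1774]])
def fk(p,q):
    l1,b,l2,g,h,l3=p; t=np.pi/2-(q[0]-q[1]+q[2])
    return np.array([l1*np.sin(q[0]+b)+l2*np.cos(q[0]-q[1]+g)+l3*np.sin(t), h+l1*np.cos(q[0]+b)-l2*np.sin(q[0]-q[1]+g)-l3*np.cos(t)])
s=least_squares(lambda p:np.concatenate([fk(p,d[:3])-d[3:] for d in D]),[.35,0.1,.35,0,.3,.2]);P=s.x
def ik(r,z,tilt):  # tilt outward rad
    f=least_squares(lambda q:np.append(fk(P,q)-[r,z],.2*(np.pi/2-(q[0]-q[1]+q[2])-tilt)),[.6,.4,1.3])
    return f.x,np.abs(f.fun).max()
if __name__=="__main__":
    print(P.round(4),s.cost, s.fun.round(4))
    lo,hi=[-1.05,-1.09,-1.99],[1.87,1.28,2.15]
    for z in(.1,.2,.3,.4,.5):
        for tl in(-40,-30,-20,-10,0,10,20,30,40,55):
            ok=[r for r in np.arange(.2,1.,.02) if (lambda q,e:e<1e-3 and (q>=lo).all() and (q<=hi).all())(*ik(r,z,np.radians(tl)))]
            print(z,tl,(round(min(ok),2),round(max(ok),2)) if ok else None,end=" | ")
        print()
E
python3 fk.py
```

```text
[ 0.4957 -0.0024  0.3913 -0.0296  0.2298  0.3831] 9.075508136358365e-09 [-0.      0.      0.     -0.     -0.0001  0.0001  0.     -0.0001]
0.1 -40 (np.float64(0.2), np.float64(0.58)) | 0.1 -30 (np.float64(0.2), np.float64(0.66)) | 0.1 -20 (np.float64(0.2), np.float64(0.7)) | 0.1 -10 (np.float64(0.2), np.float64(0.76)) | 0.1 0 (np.float64(0.2), np.float64(0.84)) | 0.1 10 (np.float64(0.2), np.float64(0.9)) | 0.1 20 (np.float64(0.22), np.float64(0.96)) | 0.1 30 (np.float64(0.34), np.float64(0.98)) | 0.1 40 (np.float64(0.44), np.float64(0.98)) | 0.1 55 (np.float64(0.56), np.float64(0.98)) | 
0.2 -40 (np.float64(0.2), np.float64(0.52)) | 0.2 -30 (np.float64(0.2), np.float64(0.6)) | 0.2 -20 (np.float64(0.2), np.float64(0.68)) | 0.2 -10 (np.float64(0.2), np.float64(0.74)) | 0.2 0 (np.float64(0.2), np.float64(0.8)) | 0.2 10 (np.float64(0.2), np.float64(0.86)) | 0.2 20 (np.float64(0.2), np.float64(0.94)) | 0.2 30 (np.float64(0.2), np.float64(0.98)) | 0.2 40 (np.float64(0.22), np.float64(0.98)) | 0.2 55 (np.float64(0.48), np.float64(0.98)) | 
0.3 -40 (np.float64(0.2), np.float64(0.42)) | 0.3 -3
[... 482 characters left out ...]
(0.2), np.float64(0.48)) | 0.4 -10 (np.float64(0.2), np.float64(0.6)) | 0.4 0 (np.float64(0.2), np.float64(0.68)) | 0.4 10 (np.float64(0.2), np.float64(0.74)) | 0.4 20 (np.float64(0.2), np.float64(0.82)) | 0.4 30 (np.float64(0.2), np.float64(0.9)) | 0.4 40 (np.float64(0.2), np.float64(0.98)) | 0.4 55 (np.float64(0.26), np.float64(0.98)) | 
0.5 -40 None | 0.5 -30 None | 0.5 -20 None | 0.5 -10 (np.float64(0.2), np.float64(0.4)) | 0.5 0 (np.float64(0.2), np.float64(0.56)) | 0.5 10 (np.float64(0.2), np.float64(0.66)) | 0.5 20 (np.float64(0.2), np.float64(0.74)) | 0.5 30 (np.float64(0.2), np.float64(0.82)) | 0.5 40 (np.float64(0.2), np.float64(0.92)) | 0.5 55 (np.float64(0.2), np.float64(0.98)) |
```

>>> apply_moves --targets '[[[-0.89,0.45,0.5,7.16,1],[-0.89,0.45,0.5,7.16,1],[-0.89,0.45,0.5,7.16,1],[-0.89,0.45,0.3,7.16,1],[0,0,0,7.16,1],[0,0,0,7.16,1],[0,0,0,7.16,1],[0,0,0,7.16,1]]]'

```text
clock: 3.6
eef_pos: [0.5994, -0.3066, 0.2499]
tool_rot: [0.733, 0.673, 0.096, 0.025]
ft_force: [0.3, -0.2, -0.3]
grip_width: 0.0854
grasp_force: 0.0
```

>>> apply_moves --targets '[[[0,0,0,7.16,1],[0,0,0,7.16,1],[0,0,0,7.16,1],[0,0,0,7.16,1],[0,0,0,7.16,1],[0,0,0,7.16,1],[0,0,0,7.16,1],[0,0,0,7.16,1]]]'

```text
clock: 4.27
eef_pos: [0.5994, -0.3067, 0.2484]
tool_rot: [0.321, 0.942, 0.092, -0.024]
ft_force: [-0.6, -0.2, -0.5]
grip_width: 0.0853
grasp_force: 0.0
```

>>> apply_moves --targets '[[[0,0,0,7.16,1],[0,0,0,7.16,1],[0,0,0,7.16,1],[0,0,0,7.16,1],[0,0,0,7.16,1],[0,0,0,7.16,1],[0,0,0,7.16,1],[0,0,0,7.16,1]]]'

```text
clock: 4.93
eef_pos: [0.5995, -0.3063, 0.2478]
tool_rot: [-0.17, 0.981, 0.066, -0.066]
ft_force: [0.4, 0.1, 0.4]
grip_width: 0.0853
grasp_force: 0.0
```

```bash
cat > st.py <<'E'
from h import *
o=get_obs();R=Ro.from_quat(o['tool_rot']).as_matrix();p=o['eef_pos'];az=np.arctan2(p[1],p[0]);er=np.array([np.cos(az),np.sin(az),0]);et=np.array([-er[1],er[0],0])
print('t',round(o['clock'],2),'q',o['joint_pos'].round(3),'p',p.round(4),'r',np.hypot(*p[:2]).round(4),'az',np.degrees(az).round(1))
print('tilt out',np.degrees(np.arctan2(R[:,2]@er,-R[2,2])).round(2),'side',np.degrees(np.arctan2(R[:,2]@et,-R[2,2])).round(2),'yaw of tool y',np.degrees(np.arctan2(R[1,1],R[0,1])).round(1),'yz',R[2,1].round(3),'grip',o['grip_width'].round(4),round(float(o['grasp_force']),1),'F',o['ft_force'].round(1))
E
python3 st.py
```

```text
t 4.93 q [-0.483  0.806  0.906  1.856  0.024 -0.828] p [ 0.5995 -0.3063  0.2478] r 0.6732 az -27.1Traceback (most recent call last):
  File "st.py", line 4, in <module>
    print('tilt out',np.degrees(np.arctan2(R[:,2]@er,-R[2,2])).round(2),'side',np.degrees(np.arctan2(R[:,2]@et,-R[2,2])).round(2),'yaw of tool y',np.degrees(np.arctan2(R[1,1],R[0,1])).round(1),'yz',R[2,1].round(3),'grip',o['grip_width'].round(4),round(float(o['grasp_force']),1),'F',o['ft_force'].round(1))
                                                                                                                                                                                                                             ^^^^^^^^^^^^^^^^^^^^^
AttributeError: 'float' object has no attribute 'round'
```

>>> apply_moves --targets '[[[0.86,-0.44,0.1,0,1],[0.86,-0.44,0.2,0,1],[0.86,-0.44,0.3,0,1],[0.86,-0.44,0.3,0,1],[0,0,0,0,1]]]'

```text
clock: 5.35
eef_pos: [0.5979, -0.3058, 0.2939]
tool_rot: [-0.167, 0.979, 0.084, -0.087]
ft_force: [0.6, 0.1, 1.9]
grip_width: 0.0855
grasp_force: 0.0
```

```bash
sed -i "s/o\['grip_width'\].round(4)/round(float(o['grip_width']),4)/" st.py; python3 st.py
```

```text
t 5.35 q [-0.484  0.937  1.275  2.15   0.027 -0.825] p [ 0.5979 -0.3058  0.2939] r 0.6716 az -27.1
tilt out -13.76 side 1.76 yaw of tool y 108.5 yz 0.193 grip 0.0855 0.0 F [0.6 0.1 1.9]
```

>>> apply_moves --targets '[[[0.86,-0.44,-0.2,0,1],[0.86,-0.44,-0.2,0,1],[0.86,-0.44,-0.2,0,1],[0.86,-0.44,-0.2,0,1],[0,0,0,0,1]]]'

```text
clock: 5.77
eef_pos: [0.5994, -0.3067, 0.2723]
tool_rot: [-0.167, 0.977, 0.094, -0.098]
ft_force: [-0.1, -0.4, -0.5]
grip_width: 0.0854
grasp_force: 0.0
```

```bash
python3 st.py
```

```text
t 5.77 q [-0.485  0.969  1.275  2.149  0.029 -0.827] p [ 0.5994 -0.3067  0.2723] r 0.6733 az -27.1
tilt out -15.53 side 1.92 yaw of tool y 108.3 yz 0.216 grip 0.0854 0.0 F [-0.1 -0.4 -0.5]
```

>>> apply_moves --targets '[[[-0.1,0.05,0,7,1],[0,0,0.8,0,1],[0,0,0.8,0,1],[0,0,0.8,0,1],[0,0,0.8,0,1],[0,0,0,0,1]]]'

```text
clock: 6.27
eef_pos: [0.5922, -0.3029, 0.3472]
tool_rot: [-0.227, 0.97, 0.052, -0.061]
ft_force: [-1.1, -0.4, 1.2]
grip_width: 0.0853
grasp_force: 0.0
```

```bash
python3 st.py
```

```text
t 6.27 q [-4.730e-01  8.570e-01  1.275e+00  2.150e+00 -1.000e-03 -9.330e-01] p [ 0.5922 -0.3029  0.3472] r 0.6652 az -27.1
tilt out -9.2 side -0.04 yaw of tool y 116.0 yz 0.128 grip 0.0853 0.0 F [-1.1 -0.4  1.2]
```

>>> apply_moves --targets '[[[0,0,0.8,0,1],[0,0,0.8,0,1],[0,0,0.8,0,1],[0,0,0.8,0,1],[0,0,0.5,0,1],[0,0,0,0,1]]]'

```text
clock: 6.77
eef_pos: [0.5772, -0.2954, 0.4238]
tool_rot: [-0.228, 0.973, 0.014, -0.017]
ft_force: [-0.5, -0.1, 0.3]
grip_width: 0.0856
grasp_force: 0.0
```

```bash
python3 st.py
```

```text
t 6.77 q [-4.730e-01  7.400e-01  1.275e+00  2.150e+00 -1.000e-03 -9.330e-01] p [ 0.5772 -0.2954  0.4238] r 0.6484 az -27.1
tilt out -2.51 side -0.04 yaw of tool y 116.3 yz 0.035 grip 0.0856 0.0 F [-0.5 -0.1  0.3]
```

>>> apply_moves --targets '[[[0,0,0.65,0,1],[0,0,0.65,0,1],[0,0,0,0,1],[-0.25,0.12,-1,1.2,1],[-0.25,0.12,-1,0,1],[0,0,-1,0,1],[0,0,-1,0,1],[0,0,-1,0,1]]]'

```text
clock: 7.43
eef_pos: [0.5641, -0.2891, 0.283]
tool_rot: [-0.233, 0.972, 0.0, -0.001]
ft_force: [0.7, -1.0, -0.7]
grip_width: 0.0852
grasp_force: 0.0
```

>>> apply_moves --targets '[[[0,0,-1,0,1],[0,0,-0.9,0,1],[0,0,-0.5,0,1],[0,0,0,0,1],[0,0,0,0,1]]]'

```text
clock: 7.85
eef_pos: [0.5637, -0.2889, 0.1865]
tool_rot: [-0.233, 0.972, 0.002, -0.003]
ft_force: [0.5, -0.4, 1.0]
grip_width: 0.0858
grasp_force: 0.0
```

```bash
python3 st.py
```

```text
t 7.85 q [-4.73e-01  5.43e-01  2.94e-01  1.33e+00 -1.00e-03 -9.44e-01] p [ 0.5637 -0.2889  0.1865] r 0.6334 az -27.1
tilt out -0.43 side -0.04 yaw of tool y 117.0 yz 0.006 grip 0.0858 0.0 F [ 0.5 -0.4  1. ]
```

>>> apply_moves --targets '[[[-0.45,0.22,-0.5,0.5,1],[0,0,-0.9,0,1],[0,0,-0.9,0,1],[0,0,-0.9,0,1],[0,0,-0.7,0,1],[0,0,0,0,1],[0,0,0,0,1]]]'

```text
clock: 8.43
eef_pos: [0.5463, -0.2804, 0.0317]
tool_rot: [-0.238, 0.971, 0.002, -0.003]
ft_force: [-0.1, -0.2, 0.3]
grip_width: 0.0852
grasp_force: 0.0
```

Run:
```python
exec(open('st.py').read())
p,d,K,e,Rc=cam("scene"); cv2.imwrite("pics/s1.png",cv2.resize(p[190:280,170:290],(800,600),interpolation=cv2.INTER_CUBIC))
```

```text
t 8.43 q [-0.474  0.633  0.019  0.963 -0.001 -0.954] p [ 0.5463 -0.2804  0.0317] r 0.6141 az -27.2
tilt out -0.35 side -0.05 yaw of tool y 117.5 yz 0.005 grip 0.0852 0.0 F [-0.1 -0.2  0.3]
```

View pics/s1.png

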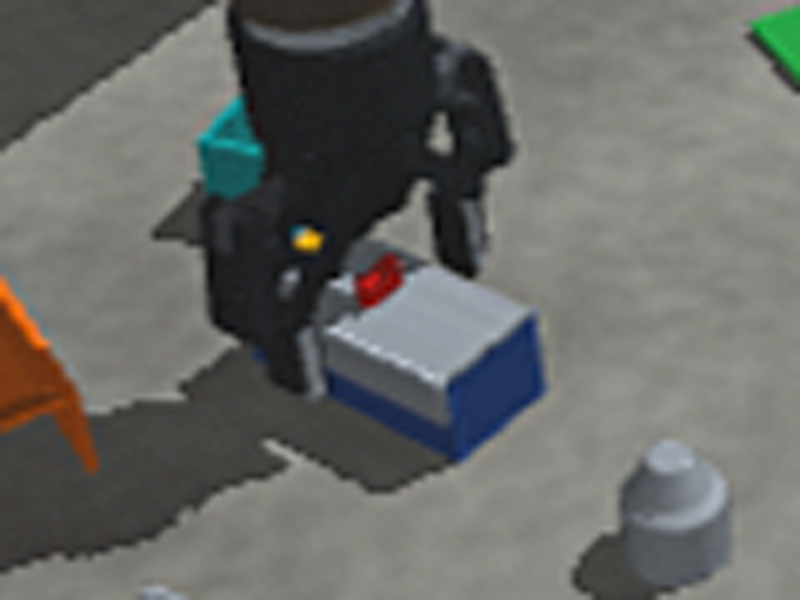

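The fingers straddle the tin at the red tab (380,280 in the crop), and the lip is between the finger and the wall. I close and lift.

>>> apply_moves --targets '[[[0,0,0,0,-1],[0,0,0,0,-1],[0,0,0,0,-1],[0,0,0,0,-1],[0,0,0,0,-1],[0,0,0,0,-1],[0,0,0,0,-1],[0,0,0,0,-1]]]'

```text
clock: 9.15
eef_pos: [0.5468, -0.2801, 0.0337]
tool_rot: [-0.238, 0.971, 0.001, -0.001]
ft_force: [-0.9, 0.9, 7.2]
grip_width: 0.0539
grasp_force: 65.5
```

>>> apply_moves --targets '[[[0,0,0.1,0,-1],[0,0,0.3,0,-1],[0,0,0.5,0,-1],[0,0,0.5,0,-1],[0,0,0.3,0,-1],[0,0,0.1,0,-1],[0,0,0,0,-1]]]'

```text
clock: 9.73
eef_pos: [0.5457, -0.2802, 0.1042]
tool_rot: [-0.238, 0.971, 0.001, -0.002]
ft_force: [1.0, -0.5, -3.5]
grip_width: 0.0537
grasp_force: 64.2
```

Run:
```python
exec(open('st.py').read())
p,d,K,e,Rc=cam("scene"); cv2.imwrite("pics/s2.png",cv2.resize(p[160:280,170:330],(800,600),interpolation=cv2.INTER_CUBIC))
```

```text
t 9.73 q [-4.740e-01  5.580e-01  9.700e-02  1.114e+00 -1.000e-03 -9.540e-01] p [ 0.5457 -0.2802  0.1042] r 0.6134 az -27.2
tilt out -0.26 side -0.06 yaw of tool y 117.5 yz 0.003 grip 0.0537 64.2 F [ 1.  -0.5 -3.5]
```

View pics/s2.png

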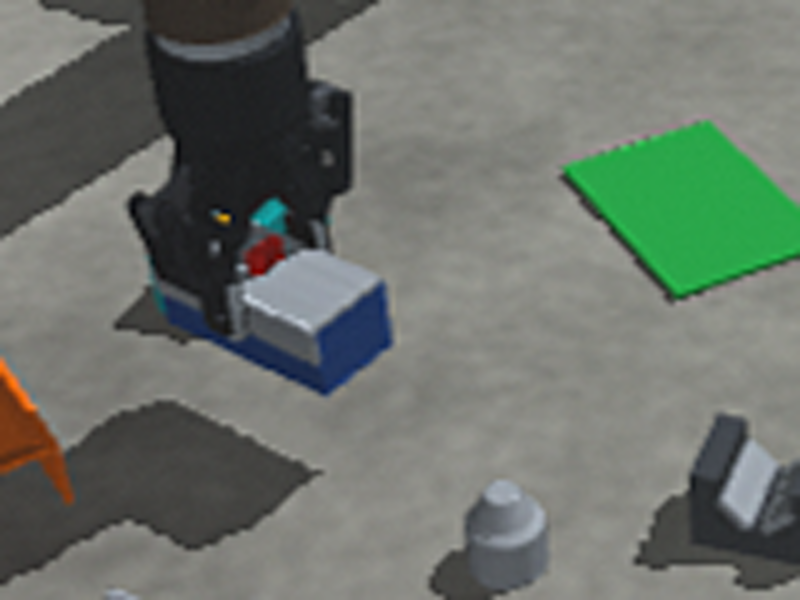

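>>> apply_moves --targets '[[[-0.1,0.3,0,-3,-1],[-0.2,0.6,0,-4,-1],[-0.22,0.8,0,-4,-1],[-0.25,0.9,0,-4,-1],[-0.25,0.9,0,-4,-1],[-0.25,0.9,0,-4,-1],[-0.25,0.9,0,-3.5,-1],[-0.25,0.8,0,0,-1]]]'

```text
clock: 10.45
eef_pos: [0.472, -0.0337, 0.1011]
tool_rot: [-0.008, 1.0, 0.003, -0.004]
ft_force: [0.5, 1.0, -3.5]
grip_width: 0.0538
grasp_force: 64.3
```

>>> apply_moves --targets '[[[-0.2,0.7,0,0,-1],[-0.1,0.3,0,0,-1],[0,0.1,0,0,-1],[0,0,-0.3,0,-1],[0,0,-0.5,0,-1],[0,0,-0.3,0,-1],[0,0,0,0,-1],[0,0,0,0,-1]]]'

```text
clock: 11.12
eef_pos: [0.461, 0.0078, 0.0573]
tool_rot: [-0.008, 1.0, 0.003, -0.004]
ft_force: [0.0, 0.1, -4.3]
grip_width: 0.054
grasp_force: 64.3
```

```bash
python3 st.py
```

```text
t 11.12 q [ 0.013  0.353 -0.389  0.838  0.005 -0.003] p [0.461  0.0078 0.0573] r 0.4611 az 1.0
tilt out -0.48 side 0.31 yaw of tool y 90.9 yz 0.005 grip 0.054 64.3 F [ 0.   0.1 -4.3]
```

>>> apply_moves --targets '[[[0.02,0,-0.25,0,-1],[0.02,0,-0.12,0,-1],[0,0,-0.05,0,-1],[0,0,-0.05,0,-1],[0,0,0,0,-1],[0,0,0,0,-1]]]'

```text
clock: 11.62
eef_pos: [0.464, 0.0082, 0.0398]
tool_rot: [-0.009, 1.0, 0.003, -0.002]
ft_force: [0.1, -0.7, -3.6]
grip_width: 0.054
grasp_force: 64.5
```

```bash
python3 st.py
```

```text
t 11.62 q [ 0.014  0.381 -0.404  0.79   0.006 -0.003] p [0.464  0.0082 0.0398] r 0.4641 az 1.0
tilt out -0.25 side 0.32 yaw of tool y 91.0 yz 0.006 grip 0.054 64.5 F [ 0.1 -0.7 -3.6]
```

>>> apply_moves --targets '[[[0,0,-0.04,0,-1],[0,0,0,0,-1],[0,0,0,0,-1]]]'

```text
clock: 11.87
eef_pos: [0.464, 0.0083, 0.0396]
tool_rot: [-0.009, 1.0, 0.003, -0.002]
ft_force: [-4.9, 0.6, 10.6]
grip_width: 0.0537
grasp_force: 65.9
```

>>> apply_moves --targets '[[[0,0,-0.04,0,-1],[0,0,0,0,-1],[0,0,0,0,-1]]]'

```text
clock: 12.12
eef_pos: [0.464, 0.0083, 0.0396]
tool_rot: [-0.009, 1.0, 0.003, -0.001]
ft_force: [-10.2, 1.3, 24.5]
grip_width: 0.054
grasp_force: 67.5
```

>>> apply_moves --targets '[[[0,0,0.05,0,-1],[0,0,0,0,0.2],[0,0,0,0,1],[0,0,0,0,1],[0,0,0,0,1],[0,0,0,0,1],[0,0,0.4,0,1],[0,0,0.42,0,1]]]'

```text
clock: 12.78
eef_pos: [0.4624, 0.0083, 0.0702]
tool_rot: [-0.009, 1.0, 0.003, -0.004]
ft_force: [0.5, 0.4, 0.0]
grip_width: 0.0853
grasp_force: 0.0
```

Run:
```python
exec(open('st.py').read())
p,d,K,e,Rc=cam("scene"); cv2.imwrite("pics/s3.png",cv2.resize(p[130:250,240:400],(800,600),interpolation=cv2.INTER_CUBIC))
W=cloud(d,K,e,Rc); m=cv2.inRange(cv2.cvtColor(p,cv2.COLOR_BGR2HSV),(0,140,60),(8,255,255))>0; m[:,:240]=0;m[:,400:]=0;m[:150]=0;m[250:]=0
print(m.sum(),np.median(W[m],0))
```

```text
t 12.78 q [ 0.014  0.337 -0.37   0.873  0.006 -0.003] p [0.4624 0.0083 0.0702] r 0.4625 az 1.0
tilt out -0.5 side 0.33 yaw of tool y 91.0 yz 0.006 grip 0.0853 0.0 F [0.5 0.4 0. ]
23 [0.46876224 0.00737119 0.05918313]
```

View pics/s3.png

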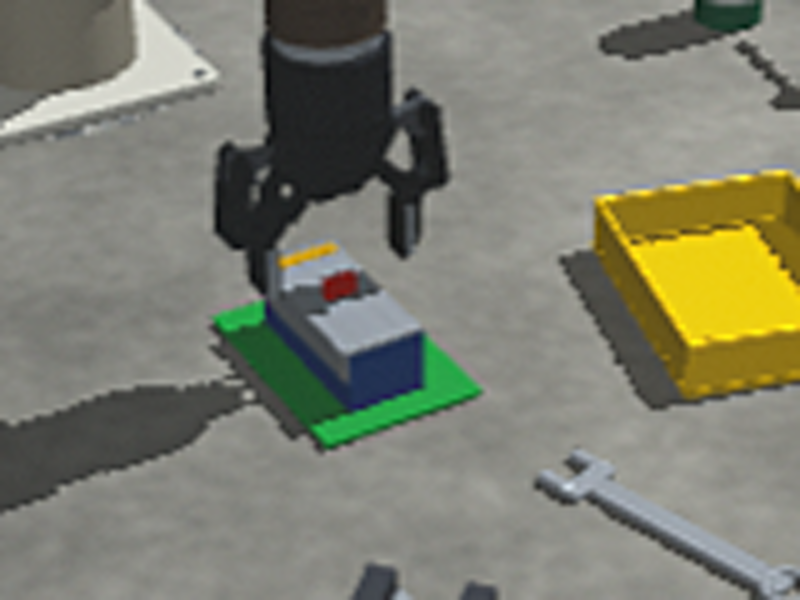

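The tin stands shut on the middle of the pad, with the red tab at crop (340,285). I pinch the tab and slide the lid back.

>>> apply_moves --targets '[[[0,0,0.04,0,-1],[0,0,0,0,-1],[0,0,0,0,-1],[0,0,0,0,-1],[0,0,0,0,-1],[0,0,0,0,-1],[0,0,0,0,-1],[0,0,0,0,-1]]]'

```text
clock: 13.5
eef_pos: [0.4635, 0.0083, 0.0724]
tool_rot: [-0.009, 1.0, 0.003, -0.003]
ft_force: [-0.0, -0.5, -0.1]
grip_width: 0.0193
grasp_force: 58.7
```

>>> apply_moves --targets '[[[0,0,0,0,-1],[0,0,0,0,-1],[0,0,0,0,-1],[0.1,0,0,0,-1],[0.2,0,0,0,-1],[0.25,0.01,0,0,-1],[0.25,0,0,0,-1],[0.2,0.01,0,0,-1]]]'

```text
clock: 14.17
eef_pos: [0.5054, 0.0091, 0.0729]
tool_rot: [-0.009, 1.0, 0.003, -0.002]
ft_force: [-0.1, 0.5, 0.0]
grip_width: 0.0193
grasp_force: 58.7
```

>>> apply_moves --targets '[[[0,0,0,0,-1],[0,0,0,0,-1]]]'

```text
clock: 14.33
eef_pos: [0.5041, 0.0091, 0.0726]
tool_rot: [-0.009, 1.0, 0.003, -0.003]
ft_force: [-1.1, 0.8, -1.5]
grip_width: 0.019
grasp_force: 58.7
```

>>> apply_moves --targets '[[[0,0,0,0,0.2],[0,0,0,0,1],[0,0,0,0,1],[0,0,0,0,1],[0,0,0.2,0,1],[-0.4,0,0,0,1],[-0.4,0,0,0,1],[0,0,0,0,1]]]'

```text
clock: 15.0
eef_pos: [0.4686, 0.0091, 0.081]
tool_rot: [-0.009, 1.0, 0.003, -0.004]
ft_force: [-1.0, -0.8, 1.0]
grip_width: 0.0848
grasp_force: 0.0
```

Run:
```python
exec(open('st.py').read())
p,d,K,e,Rc=cam("scene"); cv2.imwrite("pics/s4.png",cv2.resize(p[130:250,240:400],(800,600),interpolation=cv2.INTER_CUBIC))
```

```text
t 15.0 q [ 0.016  0.333 -0.341  0.905  0.006 -0.001] p [0.4686 0.0091 0.081 ] r 0.4687 az 1.1
tilt out -0.48 side 0.33 yaw of tool y 91.0 yz 0.006 grip 0.0848 0.0 F [-1.  -0.8  1. ]
```

View pics/s4.png

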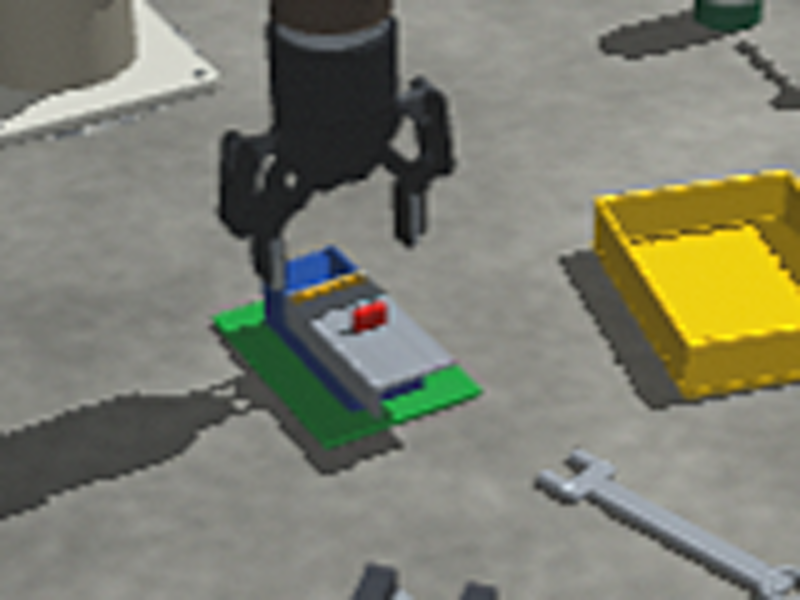

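The lid is slid back about 40 mm: the open spout shows at crop (320,265) and the tab at (370,315). I regrip the tin with the lip and lift it.

>>> apply_moves --targets '[[[0.1,0,-0.2,0,1],[0,0,-0.4,0,1],[0,0,-0.3,0,1],[0,0,-0.1,0,1],[0,0,0,0,-1],[0,0,0,0,-1],[0,0,0,0,-1],[0,0,0,0,-1]]]'

```text
clock: 15.72
eef_pos: [0.4767, 0.009, 0.0415]
tool_rot: [-0.009, 1.0, 0.003, -0.002]
ft_force: [0.2, -0.4, 0.8]
grip_width: 0.054
grasp_force: 64.8
```

>>> apply_moves --targets '[[[0,0,0,0,-1],[0,0,0,0,-1],[0,0,0,0,-1],[0,0,0.1,0,-1],[0,0,0.3,0,-1],[0,0,0.5,0,-1],[0,0,0.3,0,-1],[0,0,0.1,0,-1]]]'

```text
clock: 16.38
eef_pos: [0.4761, 0.0093, 0.0941]
tool_rot: [-0.009, 1.0, 0.003, -0.002]
ft_force: [-0.4, -0.4, -3.9]
grip_width: 0.0536
grasp_force: 64.2
```

Run:
```python
exec(open('st.py').read())
# predicted: tray az and boundary for vertical tool at z
import fk
for z in(.3,.35,.4):
    for tl in (0,30):
        rs=[r for r in np.arange(.4,1.1,.01) if (lambda q,e:e<1e-3 and q[1]<1.275 and q[2]<2.15)(*fk.ik(r,z,np.radians(tl)))]; print(z,tl,max(rs).round(2),end=' ; ')
```

```text
t 16.38 q [ 0.016  0.326 -0.31   0.939  0.006 -0.002] p [0.4761 0.0093 0.0941] r 0.4762 az 1.1
tilt out -0.21 side 0.34 yaw of tool y 91.0 yz 0.006 grip 0.0536 64.2 F [-0.4 -0.4 -3.9]
0.3 0 0.75 ; 0.3 30 0.97 ; 0.35 0 0.72 ; 0.35 30 0.94 ; 0.4 0 0.68 ; 0.4 30 0.91 ;
```

>>> apply_moves --targets '[[[0.05,0.15,0.3,2,-1],[0.1,0.3,0.5,2,-1],[0.15,0.45,0.6,2.5,-1],[0.18,0.6,0.6,2.5,-1],[0.18,0.65,0.6,2.5,-1],[0.2,0.7,0.6,2.5,-1],[0.2,0.7,0.6,2.5,-1],[0.2,0.7,0.6,2.5,-1]]]'

```text
clock: 17.05
eef_pos: [0.5253, 0.1802, 0.2686]
tool_rot: [-0.175, 0.985, 0.002, -0.004]
ft_force: [1.6, 0.1, -3.5]
grip_width: 0.0537
grasp_force: 64.2
```

>>> apply_moves --targets '[[[0.2,0.7,0.6,2.5,-1],[0.2,0.65,0.6,2.5,-1],[0.18,0.5,0.5,1,-1],[0.15,0.35,0.3,0,-1],[0.1,0.15,0.1,0,-1],[0,0,0,0,-1]]]'

```text
clock: 17.55
eef_pos: [0.5597, 0.2751, 0.3519]
tool_rot: [-0.226, 0.974, 0.002, -0.003]
ft_force: [-1.1, -1.0, -3.9]
grip_width: 0.0537
grasp_force: 64.3
```

```bash
python3 st.py
```

```text
t 17.55 q [ 0.454  0.509  0.664  1.731  0.006 -0.002] p [0.5597 0.2751 0.3519] r 0.6237 az 26.2
tilt out -0.31 side 0.36 yaw of tool y 116.1 yz 0.006 grip 0.0537 64.3 F [-1.1 -1.  -3.9]
```

>>> apply_moves --targets '[[[0.3,0.15,0,0,-1],[0.5,0.25,0,0,-1],[0.6,0.29,0.1,0,-1],[0.7,0.34,0.2,0,-1],[0.8,0.39,0.3,0,-1],[0.8,0.39,0.3,0,-1],[0.8,0.39,0.3,0,-1],[0.8,0.39,0.3,0,-1]]]'

```text
clock: 18.22
eef_pos: [0.5872, 0.2861, 0.4025]
tool_rot: [-0.224, 0.974, -0.006, -0.039]
ft_force: [-0.5, -0.4, -3.0]
grip_width: 0.0538
grasp_force: 66.6
```

```bash
python3 st.py
```

```text
t 18.22 q [ 0.451  0.771  1.272  2.149  0.006 -0.003] p [0.5872 0.2861 0.4025] r 0.6532 az 26.0
tilt out -4.48 side 0.38 yaw of tool y 116.0 yz 0.007 grip 0.0538 66.6 F [-0.5 -0.4 -3. ]
```

>>> apply_moves --targets '[[[-0.2,-0.1,-0.3,0,-1],[-0.2,-0.1,-0.6,0,-1],[0,0,-0.8,0,-1],[0,0,-0.8,0,-1],[0,0,-0.8,0,-1],[0,0,-0.5,0,-1],[0.3,0.15,0,0,-1],[0.6,0.29,0,0,-1]]]'

```text
clock: 18.88
eef_pos: [0.6025, 0.2938, 0.2503]
tool_rot: [-0.225, 0.973, -0.006, -0.042]
ft_force: [1.9, 0.7, -2.9]
grip_width: 0.0539
grasp_force: 66.5
```

>>> apply_moves --targets '[[[0.8,0.39,0,0,-1],[0.8,0.39,0,0,-1],[0.8,0.39,0,0,-1],[0.8,0.39,0,0,-1],[0.8,0.39,0,0,-1],[0.8,0.39,0,0,-1],[0,0,0,0,-1]]]'

```text
clock: 19.47
eef_pos: [0.7177, 0.3501, 0.2139]
tool_rot: [-0.225, 0.974, 0.003, -0.0]
ft_force: [-0.9, -0.7, -5.0]
grip_width: 0.0541
grasp_force: 68.6
```

```bash
python3 st.py
```

```text
t 19.47 q [ 0.451  1.022  1.269  1.818  0.007 -0.002] p [0.7177 0.3501 0.2139] r 0.7985 az 26.0
tilt out 0.03 side 0.38 yaw of tool y 116.0 yz 0.007 grip 0.0541 68.6 F [-0.9 -0.7 -5. ]
```

>>> apply_moves --targets '[[[0.7,0.34,0.2,0,-1],[0.8,0.39,0.2,0,-1],[0.8,0.39,0.2,0,-1],[0.8,0.39,0.2,0,-1],[0.8,0.39,0.2,0,-1],[0.8,0.39,0.2,0,-1],[0.8,0.39,0.2,0,-1],[0,0,0,0,-1]]]'

```text
clock: 20.13
eef_pos: [0.7899, 0.3858, 0.2017]
tool_rot: [-0.223, 0.97, 0.024, 0.09]
ft_force: [-0.4, -0.5, -4.0]
grip_width: 0.054
grasp_force: 68.6
```

```bash
python3 st.py
```

```text
t 20.13 q [ 0.452  1.046  1.271  1.608  0.007 -0.   ] p [0.7899 0.3858 0.2017] r 0.8791 az 26.0
tilt out 10.74 side 0.37 yaw of tool y 116.0 yz 0.007 grip 0.054 68.6 F [-0.4 -0.5 -4. ]
```

>>> apply_moves --targets '[[[0.7,0.34,0.3,0,-1],[0.8,0.39,0.3,0,-1],[0.8,0.39,0.3,0,-1],[0.8,0.39,0.3,0,-1],[0.8,0.39,0.3,0,-1],[0.8,0.39,0.3,0,-1],[0.5,0.25,0.2,0,-1],[0,0,0,0,-1]]]'

```text
clock: 20.8
eef_pos: [0.8546, 0.418, 0.2145]
tool_rot: [-0.22, 0.958, 0.045, 0.18]
ft_force: [0.2, -0.6, -4.8]
grip_width: 0.0539
grasp_force: 68.6
```

```bash
python3 st.py
```

```text
t 20.8 q [0.453 1.056 1.274 1.415 0.007 0.002] p [0.8546 0.418  0.2145] r 0.9514 az 26.1
tilt out 21.38 side 0.36 yaw of tool y 116.0 yz 0.007 grip 0.0539 68.6 F [ 0.2 -0.6 -4.8]
```

>>> apply_moves --targets '[[[0.25,0.12,0.1,0,-1],[0.45,0.22,0.2,0,-1],[0.6,0.29,0.3,0,-1],[0.7,0.34,0.3,0,-1],[0.7,0.34,0.3,0,-1],[0.6,0.29,0.3,0,-1],[0.3,0.15,0.1,0,-1],[0,0,0,0,-1]]]'

```text
clock: 21.47
eef_pos: [0.8976, 0.439, 0.2313]
tool_rot: [-0.217, 0.944, 0.059, 0.242]
ft_force: [-0.2, -0.3, -4.1]
grip_width: 0.0541
grasp_force: 68.7
```

Run:
```python
exec(open('st.py').read())
p,d,K,e,Rc=cam("scene"); cv2.imwrite("pics/s5.png",cv2.resize(p[90:270,300:540],(800,600),interpolation=cv2.INTER_CUBIC))
```

```text
t 21.47 q [0.453 1.062 1.275 1.279 0.006 0.003] p [0.8976 0.439  0.2313] r 0.9992 az 26.1
tilt out 28.86 side 0.36 yaw of tool y 116.0 yz 0.007 grip 0.0541 68.7 F [-0.2 -0.3 -4.1]
```

View pics/s5.png

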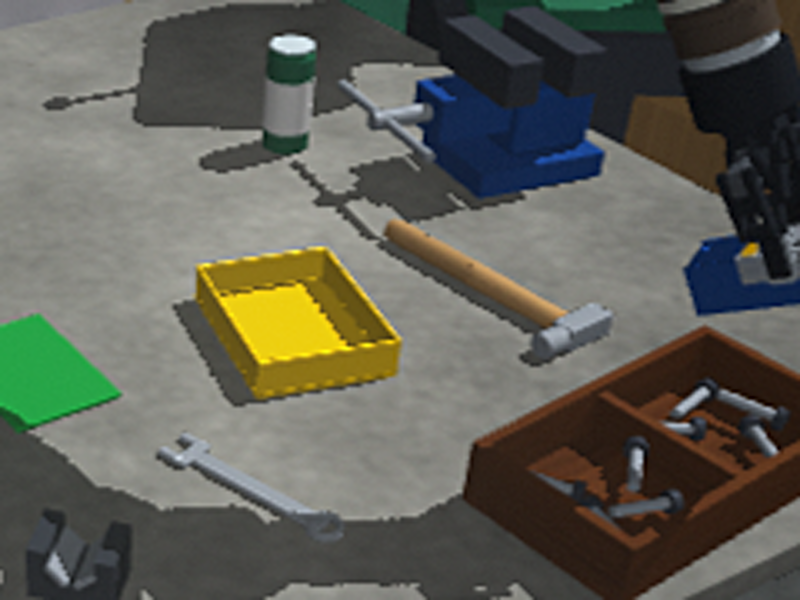

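>>> apply_moves --targets '[[[-0.27,-0.13,0,0,-1],[-0.54,-0.26,0,0,-1],[-0.72,-0.35,0,0,-1],[-0.81,-0.4,0,0,-1],[-0.81,-0.4,-0.1,0,-1],[-0.81,-0.4,-0.2,0,-1],[-0.81,-0.4,-0.3,0,-1],[-0.81,-0.4,-0.3,0,-1]]]'

```text
clock: 22.18
eef_pos: [0.6759, 0.3301, 0.1963]
tool_rot: [-0.217, 0.944, 0.059, 0.242]
ft_force: [0.8, 0.2, -4.1]
grip_width: 0.054
grasp_force: 68.6
```

>>> apply_moves --targets '[[[-0.81,-0.4,-0.3,0,-1],[-0.72,-0.35,-0.3,0,-1],[-0.63,-0.31,-0.3,0,-1],[-0.54,-0.26,-0.3,0,-1],[-0.45,-0.22,-0.2,0,-1],[-0.36,-0.18,-0.1,0,-1],[-0.27,-0.13,0,0,-1],[-0.18,-0.09,0,0,-1]]]'

```text
clock: 22.85
eef_pos: [0.5176, 0.2525, 0.1351]
tool_rot: [-0.217, 0.944, 0.059, 0.241]
ft_force: [-0.2, 0.2, -2.9]
grip_width: 0.0539
grasp_force: 68.6
```

>>> apply_moves --targets '[[[-0.09,-0.04,0,0,-1],[-0.04,-0.02,0,0,-1],[0,0,0,0,-1]]]'

```text
clock: 23.1
eef_pos: [0.5149, 0.2513, 0.1363]
tool_rot: [-0.217, 0.944, 0.059, 0.242]
ft_force: [0.3, 0.0, -3.5]
grip_width: 0.0535
grasp_force: 68.6
```

Run:
```python
exec(open('st.py').read())
p,d,K,e,Rc=cam("scene"); cv2.imwrite("pics/s6.png",cv2.resize(p[110:230,300:460],(800,600),interpolation=cv2.INTER_CUBIC))
```

```text
t 23.1 q [ 0.45   0.173 -0.543  0.35   0.008  0.   ] p [0.5149 0.2513 0.1363] r 0.5729 az 26.0
tilt out 28.91 side 0.38 yaw of tool y 116.0 yz 0.007 grip 0.0535 68.6 F [ 0.3  0.  -3.5]
```

View pics/s6.png

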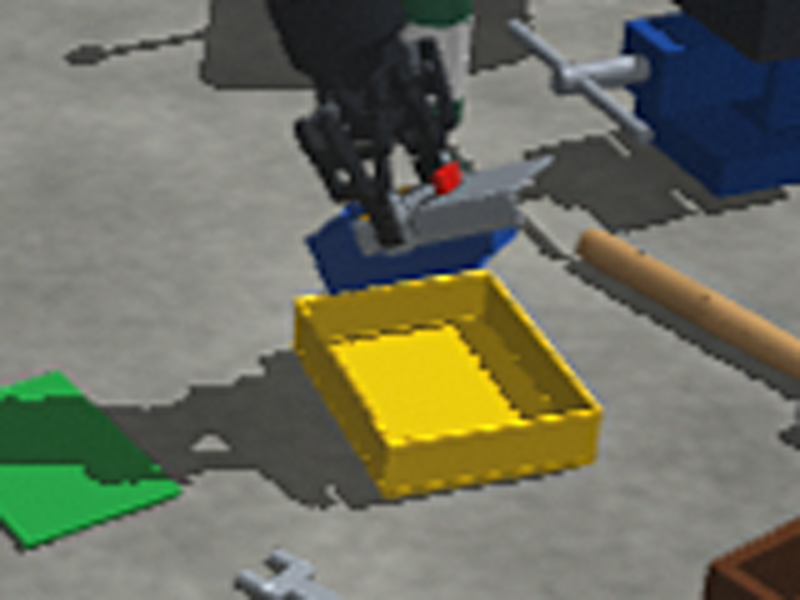

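>>> apply_moves --targets '[[[0.9,0.44,0,0,-1],[0.9,0.44,0,0,-1],[0.9,0.44,0,0,-1],[0.9,0.44,0,0,-1],[0,0,0,0,-1],[0,0,0,0,-1]]]'

```text
clock: 23.65
eef_pos: [0.6607, 0.3226, 0.134]
tool_rot: [-0.217, 0.944, 0.059, 0.242]
ft_force: [-1.3, -0.9, -4.5]
grip_width: 0.0536
grasp_force: 68.5
```

```bash
cat > balls.py <<'E'
from h import *
exec(open('st.py').read())
u,v=np.array([.97,-.242]),np.array([.242,.97])
for n in("top","scene"):
    p,d,K,e,Rc=cam(n); W=cloud(d,K,e,Rc); q=W[...,:2]-[.533,.263]
    ins=(abs(q@u)<.084)&(abs(q@v)<.064)&(W[...,2]<.035)&(W[...,2]>-.01)
    S=cv2.cvtColor(p,cv2.COLOR_BGR2HSV)[...,1]
    m=(ins&((S<110))).astype(np.uint8)
    k,l,s,c=cv2.connectedComponentsWithStats(m)
    print(n,ins.sum(),[(s[i,4],c[i].round().tolist(),np.median(W[l==i],0).round(3).tolist()) for i in range(1,k)])
E
python3 balls.py
```

```text
t 23.65 q [ 0.451  0.457 -0.129  0.482  0.007  0.001] p [0.6607 0.3226 0.134 ] r 0.7352 az 26.0
tilt out 28.82 side 0.38 yaw of tool y 116.0 yz 0.007 grip 0.0536 68.5 F [-1.3 -0.9 -4.5]
top 1810 []
scene 758 []
```

>>> apply_moves --targets '[[[-0.54,-0.26,0,0,-1],[-0.63,-0.31,0,0,-1],[-0.63,-0.31,0,0,-1],[0.9,0.44,0,0,-1],[0.9,0.44,0,0,-1],[0.9,0.44,0,0,-1],[0.5,0.24,0,0,-1],[0,0,0,0,-1]]]'

```text
clock: 24.42
eef_pos: [0.7179, 0.3504, 0.1379]
tool_rot: [-0.217, 0.943, 0.06, 0.245]
ft_force: [1.3, 0.6, -3.4]
grip_width: 0.0536
grasp_force: 68.5
```

```bash
python3 balls.py
```

```text
t 24.42 q [0.451 0.562 0.059 0.558 0.007 0.001] p [0.7179 0.3504 0.1379] r 0.7989 az 26.0
tilt out 29.21 side 0.38 yaw of tool y 116.0 yz 0.007 grip 0.0536 68.5 F [ 1.3  0.6 -3.4]
top 1871 []
scene 756 []
```

Run:
```python
from h import *
f=[]
for i in range(10):
    p,d,K,e,R=cam("scene" if i%2 else "top"); f.append(get_obs()['ft_force'][2])
    if i==8: tp=(p,d,K,e,R)
print(np.mean(f),np.std(f))
W=cloud(d,K,e,R)
z=np.load("pics/scene0.npz"); df=(np.abs(p.astype(int)-z['p']).max(2)>40)&(W[...,2]<.03)&(W[...,2]>.004)&(W[...,0]<.9)&(W[...,0]>.2)
k,l,s,c=cv2.connectedComponentsWithStats(df.astype(np.uint8))
print([(s[i,4],c[i].round().tolist(),np.median(W[l==i],0).round(3).tolist()) for i in range(1,k) if s[i,4]>5])
# box height along az26
b=(abs(W[...,0]-.8)<.03)&(abs(W[...,1]-.35)<.1); print('box z',np.percentile(W[b][:,2],[50,95]) if b.any() else None)
```

```text
-3.9284304032683117 0.4009508589637653
[(np.int32(71), [220.0, 202.0], [0.357, -0.241, 0.02]), (np.int32(8), [235.0, 200.0], [0.363, -0.196, 0.017]), (np.int32(159), [311.0, 212.0], [0.528, -0.017, 0.006]), (np.int32(54), [356.0, 224.0], [0.647, 0.079, 0.007])]
box z [0.01016988 0.16407439]
```

```bash
cat > tin.py <<'E'
from h import *
o=get_obs();R=Ro.from_quat(o['tool_rot']).as_matrix();p0=o['eef_pos']
B=np.stack([np.cross(-R[:,1]*np.sign(R[1,1])*-1,-R[:,2]),R[:,1]*np.sign(R[1,1]),-R[:,2]],1) # x rear,y,z up of tin if rigid
for n in("scene","top"):
    p,d,K,e,Rc=cam(n);W=cloud(d,K,e,Rc);L=(W-p0)@B
    HSV=cv2.cvtColor(p,cv2.COLOR_BGR2HSV)
    m=(L[...,0]>30)&(L[...,0]<90)&(abs(L[...,1]+2)<22)&(abs(L[...,2]-.0)<1)
    Lm=L*1000; m=(Lm[...,0]>35)&(Lm[...,0]<85)&(abs(Lm[...,1]+2)<20)&(Lm[...,2]>0)&(Lm[...,2]<30)&(HSV[...,1]<90)
    q=Lm[m]
    if len(q)>20:
        A=np.c_[q[:,0],q[:,1],np.ones(len(q))]; s=np.linalg.lstsq(A,q[:,2],rcond=None)[0]; r=np.abs(A@s-q[:,2]); k=r<3*np.median(r)+.5
        s=np.linalg.lstsq(A[k],q[k,2],rcond=None)[0]; print(n,len(q),'lid slope extra deg',np.degrees(np.arctan(s[:2])).round(1),'z at x=50',(s@[50,-2,1]).round(1),'resid',np.median(r).round(1))
E
python3 tin.py; python3 -c "
from tin import *;print(B.round(2))"|tail -3
```

```text
scene 95 lid slope extra deg [-1.7  0. ] z at x=50 7.2 resid 0.6
top 256 lid slope extra deg [-1.5 -0.2] z at x=50 8.0 resid 1.2
[[ 0.79 -0.44 -0.43]
 [ 0.38  0.9  -0.22]
 [ 0.48  0.01  0.88]]
```

>>> apply_moves --targets '[[[0.13,0.06,0.2,0,-1],[0.25,0.12,0.4,0,-1],[0.38,0.18,0.4,0,-1],[0.5,0.24,0.4,0,-1],[0.5,0.24,0.4,0,-1],[0.5,0.24,0.4,0,-1],[0.5,0.24,0.3,0,-1],[0.5,0.24,0.2,0,-1]]]'

```text
clock: 25.88
eef_pos: [0.8459, 0.4116, 0.2464]
tool_rot: [-0.217, 0.943, 0.06, 0.243]
ft_force: [1.5, 0.7, -3.0]
grip_width: 0.0537
grasp_force: 68.6
```

>>> apply_moves --targets '[[[0.5,0.24,0.2,0,-1],[0.5,0.24,0.2,0,-1],[0.5,0.24,0.2,0,-1],[0.5,0.24,0.2,0,-1],[0.5,0.24,0.2,0,-1],[0.5,0.24,0.2,0,-1],[0.5,0.24,0.2,0,-1],[0.2,0.1,0.1,0,-1]]]'

```text
clock: 26.55
eef_pos: [0.9193, 0.4468, 0.2704]
tool_rot: [-0.214, 0.931, 0.069, 0.286]
ft_force: [0.4, -0.1, -4.5]
grip_width: 0.0536
grasp_force: 68.7
```

```bash
python3 st.py
```

```text
t 26.55 q [4.500e-01 1.038e+00 1.275e+00 1.210e+00 8.000e-03 1.000e-03] p [0.9193 0.4468 0.2704] r 1.0221 az 25.9
tilt out 34.29 side 0.44 yaw of tool y 116.0 yz 0.007 grip 0.0536 68.7 F [ 0.4 -0.1 -4.5]
```

>>> apply_moves --targets '[[[-0.18,-0.09,0,0,-1],[-0.36,-0.18,0,0,-1],[-0.54,-0.26,0,0,-1],[-0.63,-0.31,-0.1,0,-1],[-0.63,-0.31,-0.2,0,-1],[-0.63,-0.31,-0.3,0,-1],[-0.63,-0.31,-0.4,0,-1],[-0.63,-0.31,-0.5,0,-1]]]'

```text
clock: 27.22
eef_pos: [0.7499, 0.3636, 0.2139]
tool_rot: [-0.214, 0.931, 0.07, 0.289]
ft_force: [0.6, 0.5, -3.3]
grip_width: 0.0537
grasp_force: 68.7
```

>>> apply_moves --targets '[[[-0.63,-0.31,-0.5,0,-1],[-0.63,-0.31,-0.5,0,-1],[-0.63,-0.31,-0.4,0,-1],[-0.63,-0.31,-0.2,0,-1],[-0.63,-0.31,0,0,-1],[-0.54,-0.26,0,0,-1],[0.9,0.44,0,0,-1],[0.9,0.44,0,0,-1]]]'

```text
clock: 27.88
eef_pos: [0.6624, 0.3206, 0.1354]
tool_rot: [-0.215, 0.935, 0.067, 0.275]
ft_force: [3.1, 1.2, -2.7]
grip_width: 0.0538
grasp_force: 68.6
```

>>> apply_moves --targets '[[[0.9,0.44,0,0,-1],[0,0,0,0,-1],[0,0,0,0,-1]]]'

```text
clock: 28.13
eef_pos: [0.7135, 0.3455, 0.1474]
tool_rot: [-0.214, 0.931, 0.07, 0.288]
ft_force: [-0.0, -0.3, -4.2]
grip_width: 0.0534
grasp_force: 68.6
```

```bash
python3 balls.py; python3 -c "
from h import *
f=[]
for i in range(8): cam('top'); f.append(get_obs()['ft_force'][2])
print(np.mean(f))"
```

```text
t 28.13 q [ 0.448  0.507 -0.063  0.399  0.009 -0.001] p [0.7135 0.3455 0.1474] r 0.7928 az 25.8
tilt out 34.44 side 0.5 yaw of tool y 116.0 yz 0.007 grip 0.0534 68.6 F [-0.  -0.3 -4.2]
top 1833 []
scene 759 []
-3.705407449784428
```

Run:
```python
from h import *
u,v=np.array([.97,-.242]),np.array([.242,.97])
for n in("top","scene"):
    p,d,K,e,R=cam(n); W=cloud(d,K,e,R); q=W[...,:2]-[.533,.263]
    ins=(abs(q@u)<.075)&(abs(q@v)<.055)&(W[...,2]<.035)
    z=np.load(f"pics/{n}0.npz")
    df=np.abs(p.astype(int)-z['p']).max(2); H=cv2.cvtColor(p,cv2.COLOR_BGR2HSV)
    print(n,ins.sum(),'minS',np.sort(H[...,1][ins])[:10],'hue',np.percentile(H[...,0][ins],[0,5,50,95,100]),'maxz',np.sort(W[ins][:,2])[-8:].round(3),'diff',np.sort(df[ins])[-10:])
# tin interior view from top: points in tin frame x -45..-20
from tin import B,p0
p,d,K,e,R=cam("top");L=((cloud(d,K,e,R)-p0)@B)*1000
m=(L[...,0]>-75)&(L[...,0]<-28)&(abs(L[...,1])<20)&(abs(L[...,2])<60)
H=cv2.cvtColor(p,cv2.COLOR_BGR2HSV)
for a,b in zip(L[m],H[m]): 
    if np.random.rand()<.2: print(a.round(0).tolist(),b.tolist(),end=';')
```

```text
top 1536 minS [188 199 203 204 205 207 207 212 212 213] hue [24. 25. 26. 26. 26.] maxz [0.009 0.009 0.009 0.009 0.009 0.009 0.01  0.01 ] diff [19 19 20 20 21 23 24 25 26 30]
scene 894 minS [3 3 3 3 3 3 4 4 6 6] hue [ 22.  23.  26.  90. 105.] maxz [0.007 0.008 0.008 0.008 0.008 0.008 0.008 0.009] diff [ 8  8  8  8  8  9  9  9 10 12]
scene 82 lid slope extra deg [-1.8 -0.1] z at x=50 7.2 resid 0.5
top 261 lid slope extra deg [-1.6  0.6] z at x=50 8.3 resid 1.3
[-43.0, -14.0, -18.0] [112, 92, 64];[-49.0, -18.0, -8.0] [111, 107, 69];[-52.0, -16.0, -9.0] [110, 117, 70];[-55.0, -14.0, -10.0] [111, 117, 76];[-55.0, -11.0, -5.0] [111, 121, 80];[-64.0, -13.0, 1.0] [110, 119, 77];[-64.0, -6.0, 1.0] [111, 106, 72];[-66.0, -12.0, 3.0] [110, 105, 73];[-68.0, -17.0, 5.0] [110, 84, 73];[-64.0, 0.0, 1.0] [112, 75, 65];[-66.0, -2.0, -1.0] [111, 98, 70];
```

>>> apply_moves --targets '[[[-0.3,-0.15,0,0,-1],[-0.6,-0.29,0,0,-1],[-0.8,-0.39,0,0,-1],[-0.8,-0.39,0,0,-1],[-0.8,-0.39,0,0,-1],[0,0,0,0,-1],[0,0,0,0,-1]]]'

```text
clock: 29.47
eef_pos: [0.5743, 0.2776, 0.1418]
tool_rot: [-0.214, 0.933, 0.068, 0.282]
ft_force: [-0.3, 0.9, -3.1]
grip_width: 0.054
grasp_force: 68.6
```

```bash
python3 balls.py
python3 - <<'E'
from h import *
im={}
for n in("top","scene"):
    p,d,K,e,R=cam(n); im[n]=p; z=np.load(f"pics/{n}0.npz")['p']
    np.savez(f"pics/{n}7.npz",p=p,d=d)
    df=np.abs(p.astype(int)-z).max(2)
    W=cloud(d,K,e,R); m=((df>30)&(W[...,2]<.04)&(W[...,2]>-.02)).astype(np.uint8)
    k,l,s,c=cv2.connectedComponentsWithStats(m)
    print(n,[(int(s[i,4]),c[i].round().tolist(),np.median(W[l==i],0).round(3).tolist()) for i in range(1,k) if 4<s[i,4]<60])
f=lambda p,y0,y1,x0,x1:cv2.resize(p[y0:y1,x0:x1],(400,300),interpolation=cv2.INTER_CUBIC)
z=np.load("pics/scene0.npz")['p']
cv2.imwrite("pics/c7.png",np.vstack([np.hstack([f(im["top"],160,265,150,290),f(im["scene"],120,225,330,470)]),np.hstack([f(im["scene"],170,275,430,570),f(im["top"],70,175,110,250)])]))
E
```

```text
t 29.47 q [ 0.446  0.255 -0.471  0.257  0.01  -0.003] p [0.5743 0.2776 0.1418] r 0.6379 az 25.8
tilt out 33.73 side 0.52 yaw of tool y 116.0 yz 0.007 grip 0.054 68.6 F [-0.3  0.9 -3.1]
top 853 [(np.int32(1), [216.0, 184.0], [0.628, 0.297, 0.004])]
scene 723 [(np.int32(1), [383.0, 169.0], [0.457, 0.3, 0.029]), (np.int32(1), [384.0, 171.0], [0.46, 0.303, 0.021])]
top [(18, [398.0, 208.0], [0.552, -0.293, -0.001]), (39, [405.0, 223.0], [0.506, -0.315, -0.001]), (24, [171.0, 325.0], [0.186, 0.415, -0.001]), (41, [170.0, 381.0], [0.019, 0.408, -0.0])]
scene [(23, [268.0, 107.0], [-0.295, 0.195, 0.0]), (6, [401.0, 144.0], [0.301, 0.5, -0.002]), (5, [393.0, 196.0], [0.616, 0.224, 0.037])]
```

View pics/c7.png

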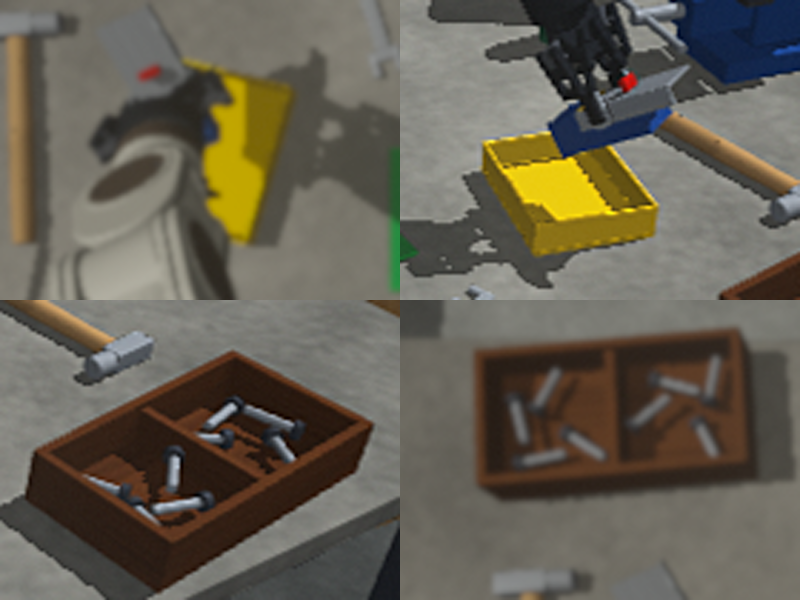

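>>> apply_moves --targets '[[[0.15,0.07,0.2,0,-1],[0.3,0.15,0.4,0,-1],[0.45,0.22,0.5,0,-1],[0.6,0.29,0.5,0,-1],[0.7,0.34,0.5,0,-1],[0.7,0.34,0.5,0,-1],[0.7,0.34,0.5,0,-1],[0.7,0.34,0.4,0,-1]]]'

```text
clock: 30.33
eef_pos: [0.7523, 0.3642, 0.2863]
tool_rot: [-0.214, 0.932, 0.069, 0.286]
ft_force: [0.8, 0.4, -2.3]
grip_width: 0.0537
grasp_force: 68.7
```

>>> apply_moves --targets '[[[0.7,0.34,0.3,0,-1],[0.7,0.34,0.2,0,-1],[0.7,0.34,0.2,0,-1],[0.7,0.34,0.2,0,-1],[0.6,0.29,0.2,0,-1],[0.6,0.29,0.2,0,-1],[0.5,0.24,0.2,0,-1],[0.5,0.24,0.2,0,-1]]]'

```text
clock: 31.0
eef_pos: [0.9086, 0.4399, 0.3155]
tool_rot: [-0.213, 0.928, 0.072, 0.296]
ft_force: [0.6, 0.4, -3.7]
grip_width: 0.0536
grasp_force: 68.9
```

```bash
python3 st.py
```

```text
t 31.0 q [ 0.449  0.984  1.268  1.236  0.009 -0.   ] p [0.9086 0.4399 0.3155] r 1.0095 az 25.8
tilt out 35.5 side 0.5 yaw of tool y 116.0 yz 0.007 grip 0.0536 68.9 F [ 0.6  0.4 -3.7]
```

>>> apply_moves --targets '[[[0.4,0.19,0.1,0,-1],[0.6,0.29,0.2,0,-1],[0.7,0.34,0.2,0,-1],[0.7,0.34,0.2,0,-1],[0.6,0.29,0.1,0,-1],[-0.1,-0.05,0,0,-1],[-0.4,-0.19,-0.1,0,-1],[-0.7,-0.34,-0.3,0,-1]]]'

```text
clock: 31.67
eef_pos: [0.9138, 0.4427, 0.313]
tool_rot: [-0.208, 0.907, 0.085, 0.355]
ft_force: [0.9, 1.0, -1.7]
grip_width: 0.0538
grasp_force: 68.9
```

>>> apply_moves --targets '[[[-0.75,-0.36,-0.5,0,-1],[-0.75,-0.36,-0.5,0,-1],[-0.75,-0.36,-0.5,0,-1],[-0.75,-0.36,-0.5,0,-1],[-0.75,-0.36,-0.5,0,-1],[-0.75,-0.36,-0.5,0,-1],[-0.75,-0.36,-0.4,0,-1],[-0.75,-0.36,-0.2,0,-1]]]'

```text
clock: 32.33
eef_pos: [0.6789, 0.3299, 0.1717]
tool_rot: [-0.208, 0.908, 0.085, 0.353]
ft_force: [-0.5, -0.8, -3.8]
grip_width: 0.0534
grasp_force: 69.0
```

```bash
python3 st.py
```

```text
t 32.33 q [ 0.449  0.382 -0.303  0.142  0.008  0.001] p [0.6789 0.3299 0.1717] r 0.7548 az 25.9
tilt out 42.63 side 0.45 yaw of tool y 116.0 yz 0.007 grip 0.0534 69.0 F [-0.5 -0.8 -3.8]
```

>>> apply_moves --targets '[[[-0.72,-0.35,-0.3,0,-1],[-0.5,-0.24,-0.2,0,-1],[-0.2,-0.1,0,0,-1],[0,0,0,0,-1],[0,0,0,0,-1]]]'

```text
clock: 32.75
eef_pos: [0.6253, 0.3039, 0.1543]
tool_rot: [-0.208, 0.907, 0.085, 0.355]
ft_force: [0.7, 0.4, -3.6]
grip_width: 0.0536
grasp_force: 69.1
```

```bash
python3 balls.py; python3 tin.py
```

```text
t 32.75 q [ 0.449  0.309 -0.48   0.034  0.008  0.001] p [0.6253 0.3039 0.1543] r 0.6953 az 25.9
tilt out 42.85 side 0.45 yaw of tool y 116.0 yz 0.007 grip 0.0536 69.1 F [ 0.7  0.4 -3.6]
top 1181 [(np.int32(14), [236.0, 218.0], [0.515, 0.223, 0.018]), (np.int32(12), [227.0, 223.0], [0.5, 0.253, 0.018]), (np.int32(13), [233.0, 229.0], [0.481, 0.233, 0.018])]
scene 761 [(np.int32(15), [380.0, 178.0], [0.478, 0.276, 0.015]), (np.int32(10), [369.0, 181.0], [0.48, 0.229, 0.017]), (np.int32(17), [378.0, 183.0], [0.501, 0.251, 0.014]), (np.int32(13), [373.0, 187.0], [0.518, 0.222, 0.015])]
scene 44 lid slope extra deg [-1.3 -0.4] z at x=50 6.9 resid 0.2
top 256 lid slope extra deg [-2.5 -0.4] z at x=50 8.2 resid 1.1
```

>>> apply_moves --targets '[[[-0.3,-0.15,0.3,0,-1],[-0.7,-0.34,0.5,-3,-1],[-0.8,-0.39,0.4,-7.1,-1],[-0.8,-0.39,0.4,-7.1,-1],[-0.8,-0.39,0.4,-7.1,-1],[-0.8,-0.39,0.4,-7.1,-1],[-0.8,-0.39,0.3,-7.1,-1],[-0.5,-0.24,0.2,-7.1,-1]]]'

```text
clock: 33.62
eef_pos: [0.4056, 0.1978, 0.2641]
tool_rot: [0.15, 0.921, -0.052, 0.356]
ft_force: [0.2, -0.3, -4.5]
grip_width: 0.0535
grasp_force: 69.0
```

>>> apply_moves --targets '[[[0,0,0,-7.1,-1],[0,0,0,-7.1,-1],[0,0,0,-7.1,-1],[0,0,0,-7.1,-1],[0,0,0,-7.1,-1],[0,0,0,-7.1,-1]]]'

```text
clock: 34.12
eef_pos: [0.4081, 0.2004, 0.2617]
tool_rot: [0.476, 0.804, -0.177, 0.311]
ft_force: [0.3, 1.0, -3.5]
grip_width: 0.0538
grasp_force: 69.0
```

```bash
python3 st.py
```

```text
t 34.12 q [ 0.864  0.301 -0.085  1.48  -0.68   2.038] p [0.4081 0.2004 0.2617] r 0.4547 az 26.2
tilt out 3.19 side -41.86 yaw of tool y 29.0 yz 0.011 grip 0.0538 69.0 F [ 0.3  1.  -3.5]
```

>>> apply_moves --targets '[[[0,0,0,-7.1,-1],[0,0,0,-7.1,-1],[0,0,0,-7.1,-1],[0,0,0,-7.1,-1],[0,0,0,-7.1,-1],[0,0,0,-7.1,-1],[0,0,0,-7.1,-1],[0,0,0,-7.1,-1]]]'

```text
clock: 34.78
eef_pos: [0.4091, 0.2, 0.2604]
tool_rot: [0.801, 0.481, -0.303, 0.188]
ft_force: [0.9, -0.4, -3.1]
grip_width: 0.0534
grasp_force: 69.0
```

>>> apply_moves --targets '[[[0,0,0,-7.1,-1],[0,0,0,-7.1,-1],[0,0,0,-7.1,-1],[0,0,0,-7,-1],[0,0,0,-5,-1],[0,0,0,0,-1],[0,0,0,0,-1]]]'

```text
clock: 35.37
eef_pos: [0.409, 0.198, 0.2607]
tool_rot: [0.904, 0.235, -0.345, 0.093]
ft_force: [0.6, -0.1, -3.2]
grip_width: 0.0537
grasp_force: 69.0
```

```bash
python3 st.py
```

```text
t 35.37 q [ 0.471  0.723  0.546  2.124 -0.031  3.116] p [0.409  0.198  0.2607] r 0.4544 az 25.8
tilt out -41.79 side -3.43 yaw of tool y -60.8 yz 0.007 grip 0.0537 69.0 F [ 0.6 -0.1 -3.2]
```

>>> apply_moves --targets '[[[0.4,0.3,0.1,0,-1],[0.7,0.5,0.1,0,-1],[0.7,0.5,0.1,0,-1],[0.7,0.5,0.2,0,-1],[0.6,0.4,0.3,0,-1],[0.6,0.4,0.5,0,-1],[0.4,0.25,0.6,0,-1],[0.2,0.1,0.6,0,-1]]]'

```text
clock: 36.03
eef_pos: [0.4765, 0.2608, 0.2552]
tool_rot: [0.927, 0.243, -0.276, 0.077]
ft_force: [-0.6, 0.3, -2.4]
grip_width: 0.0537
grasp_force: 69.0
```

```bash
python3 st.py
```

```text
t 36.03 q [ 0.507  0.832  0.828  2.148 -0.012  3.139] p [0.4765 0.2608 0.2552] r 0.5432 az 28.7
tilt out -33.26 side -1.02 yaw of tool y -60.5 yz 0.008 grip 0.0537 69.0 F [-0.6  0.3 -2.4]
```

>>> apply_moves --targets '[[[0.8,0.44,0.1,0,-1],[0.8,0.44,0.1,0,-1],[0.8,0.44,0.1,0,-1],[0.8,0.44,0.1,0,-1],[0.8,0.44,0.1,0,-1],[0.8,0.44,0.1,0,-1],[0.8,0.44,0.1,0,-1],[0.8,0.44,0.1,0,-1]]]'

```text
clock: 36.7
eef_pos: [0.5902, 0.3222, 0.1875]
tool_rot: [0.948, 0.249, -0.189, 0.055]
ft_force: [16.7, 9.1, 10.8]
grip_width: 0.0536
grasp_force: 69.3
```

```bash
python3 st.py
```

```text
t 36.7 q [ 0.505  1.094  1.275  2.148 -0.013  3.136] p [0.5902 0.3222 0.1875] r 0.6724 az 28.6
tilt out -22.66 side -0.95 yaw of tool y -60.5 yz 0.01 grip 0.0536 69.3 F [16.7  9.1 10.8]
```

>>> apply_moves --targets '[[[0,0,0,0,-1],[0,0,0.3,0,-1],[0,0,0.6,0,-1],[0,0,0.8,0,-1],[0,0,0.8,0,-1],[0,0,0.8,0,-1],[0,0,0.8,0,-1],[0,0,0.8,0,-1]]]'

```text
clock: 37.37
eef_pos: [0.5898, 0.3197, 0.3016]
tool_rot: [0.961, 0.252, -0.109, 0.034]
ft_force: [0.3, -0.0, -2.8]
grip_width: 0.0535
grasp_force: 69.0
```

```bash
python3 st.py; python3 balls.py|tail -2; sed -i 's/^B=.*/s=-np.sign(R[1,1]) if 0 else 1\nB=None/' tin.py
python3 - <<'E'
from h import *
# lid normal from cloud: grey points above tcp near lid
o=get_obs();p0=o['eef_pos'];az=np.arctan2(p0[1],p0[0])
print(p0)
E
```

```text
t 37.37 q [ 0.502  0.925  1.275  2.15  -0.013  3.134] p [0.5898 0.3197 0.3016] r 0.6709 az 28.5
tilt out -13.11 side -0.85 yaw of tool y -60.6 yz 0.011 grip 0.0535 69.0 F [ 0.3 -0.  -2.8]
top 1967 [(np.int32(13), [238.0, 219.0], [0.512, 0.218, 0.018]), (np.int32(11), [227.0, 225.0], [0.493, 0.251, 0.018]), (np.int32(13), [219.0, 235.0], [0.462, 0.276, 0.017]), (np.int32(8), [235.0, 238.0], [0.452, 0.225, 0.018])]
scene 785 [(np.int32(18), [379.0, 176.0], [0.47, 0.273, 0.015]), (np.int32(1), [366.0, 178.0], [0.458, 0.232, 0.015]), (np.int32(16), [378.0, 182.0], [0.499, 0.249, 0.015]), (np.int32(11), [373.0, 187.0], [0.517, 0.22, 0.015])]
[0.58957063 0.31955892 0.3043895 ]
```

>>> apply_moves --targets '[[[0,0,0.6,0,-1],[0,0,0.8,0,-1],[0,0,0.8,0,-1],[0,0,0.8,0,-1],[0,0,0.8,0,-1],[0,0,0.8,0,-1],[0,0,0.6,0,-1],[0,0,0,0,-1]]]'

```text
clock: 38.13
eef_pos: [0.5731, 0.3092, 0.4132]
tool_rot: [0.967, 0.253, -0.028, 0.014]
ft_force: [0.1, -0.4, -2.5]
grip_width: 0.0534
grasp_force: 69.0
```

```bash
python3 st.py
```

```text
t 38.13 q [ 0.501  0.757  1.275  2.15  -0.013  3.13 ] p [0.5731 0.3092 0.4132] r 0.6512 az 28.3
tilt out -3.46 side -0.79 yaw of tool y -60.6 yz 0.013 grip 0.0534 69.0 F [ 0.1 -0.4 -2.5]
```

>>> apply_moves --targets '[[[0,0,0.6,0,-1],[0,0,0.5,0,-1],[-0.1,-0.2,-0.2,0,-1],[-0.2,-0.5,-0.4,-3,-1],[-0.3,-0.7,-0.5,-3,-1],[-0.3,-0.75,-0.5,-3,-1],[-0.3,-0.75,-0.5,-3,-1],[-0.3,-0.75,-0.5,-3,-1]]]'

```text
clock: 38.8
eef_pos: [0.5159, 0.1497, 0.3312]
tool_rot: [0.99, 0.141, -0.015, 0.002]
ft_force: [0.3, -0.6, -2.6]
grip_width: 0.054
grasp_force: 69.0
```

>>> apply_moves --targets '[[[-0.3,-0.75,-0.5,-3,-1],[-0.3,-0.75,-0.6,-3,-1],[-0.3,-0.75,-0.6,-3,-1],[-0.3,-0.6,-0.7,-1,-1],[-0.2,-0.4,-0.8,0,-1],[0,-0.2,-0.8,0,-1],[0,0,-0.6,0,-1],[0,0,0,0,-1]]]'

```text
clock: 39.47
eef_pos: [0.4574, 0.0115, 0.1436]
tool_rot: [0.998, 0.055, -0.02, 0.0]
ft_force: [-1.7, 0.1, -3.1]
grip_width: 0.0538
grasp_force: 68.8
```

```bash
python3 st.py
```

```text
t 39.47 q [ 2.600e-02  2.640e-01 -2.510e-01  1.097e+00 -2.000e-03  3.057e+00] p [0.4574 0.0115 0.1436] r 0.4576 az 1.4
tilt out -2.33 side -0.13 yaw of tool y -83.7 yz -0.001 grip 0.0538 68.8 F [-1.7  0.1 -3.1]
```

>>> apply_moves --targets '[[[-0.1,0,-0.4,-2,-1],[-0.08,0,-0.7,-1.5,-1],[0,0,-0.7,0,-1],[0,0,-0.4,0,-1],[0,0,0,0,-1],[0,0,0,0,-1]]]'

```text
clock: 39.97
eef_pos: [0.4548, 0.0126, 0.0606]
tool_rot: [1.0, 0.026, -0.016, 0.0]
ft_force: [0.4, -0.5, -2.8]
grip_width: 0.0535
grasp_force: 68.8
```

Run:
```python
exec(open('st.py').read())
p0=p.copy()
for n in("scene","top"):
    im,d,K,e,Rc=cam(n);W=cloud(d,K,e,Rc);H=cv2.cvtColor(im,cv2.COLOR_BGR2HSV)
    near=(abs(W[...,0]-.46)<.13)&(abs(W[...,1]-.01)<.06)
    lid=near&(H[...,1]<70)&(W[...,2]>.045)&(W[...,2]<.075)&(W[...,0]<.44)&(abs(W[...,1]-.01)<.02)
    q=W[lid]*1000
    if len(q)>15:
        A=np.c_[q[:,:2],np.ones(len(q))];s=np.linalg.lstsq(A,q[:,2],rcond=None)[0]; print(n,len(q),'lid slope deg',np.degrees(np.arctan(s[:2])).round(1),'z med',np.median(q[:,2]).round(1),'x range',q[:,0].min().round(),q[:,0].max().round())
    b=near&(abs(H[...,0].astype(int)-113)<10)&(H[...,1]>90)&(W[...,2]>.008)
    q=W[b]*1000
    if len(q)>10: print(n,'blue',len(q),'x',np.percentile(q[:,0],[1,50,99]).round(),'y',np.percentile(q[:,1],[1,50,99]).round(),'z',np.percentile(q[:,2],[1,99]).round())
    r=near&((H[...,0]<8))&(H[...,1]>140); 
    if r.sum(): print(n,'tab',np.median(W[r],0).round(3))
```

```text
t 39.97 q [ 0.028  0.352 -0.379  0.871 -0.     3.118] p [0.4548 0.0126 0.0606] r 0.4549 az 1.6
tilt out -1.79 side -0.02 yaw of tool y -87.0 yz -0.0 grip 0.0535 68.8 F [ 0.4 -0.5 -2.8]
scene 27 lid slope deg [-2.4  7. ] z med 69.8 x range 375.0 440.0
scene blue 331 x [414. 492. 530.] y [-17.  13.  39.] z [25. 68.]
scene tab [0.434 0.011 0.079]
top tab [ 0.394 -0.037  1.161]
```

>>> apply_moves --targets '[[[-0.13,-0.02,-0.2,0,-1],[0,0,-0.2,0,-1],[0,0,-0.05,0,-1],[0,0,0,0,-1],[0,0,0,0,-1]]]'

```text
clock: 40.48
eef_pos: [0.4494, 0.0116, 0.0422]
tool_rot: [1.0, 0.026, -0.015, 0.0]
ft_force: [0.2, 0.1, -3.4]
grip_width: 0.054
grasp_force: 69.0
```

>>> apply_moves --targets '[[[0,0,-0.04,0,-1],[0,0,0,0,-1],[0,0,0,0,-1]]]'

```text
clock: 40.73
eef_pos: [0.4494, 0.0115, 0.0416]
tool_rot: [1.0, 0.026, -0.015, 0.0]
ft_force: [-3.2, 1.1, 7.9]
grip_width: 0.0535
grasp_force: 70.2
```

>>> apply_moves --targets '[[[0,0,0,0,0.2],[0,0,0,0,1],[0,0,0,0,1],[0,0,0,0,1],[0,0,0,0,1],[0,0,0.3,0,1],[0,0,0.6,0,1],[0,0,0.8,0,1]]]'

```text
clock: 41.4
eef_pos: [0.4466, 0.0115, 0.1067]
tool_rot: [0.999, 0.026, -0.019, 0.0]
ft_force: [1.2, 0.5, -0.1]
grip_width: 0.0854
grasp_force: 0.0
```

>>> apply_moves --targets '[[[0,0,0.9,0,1],[-0.2,-0.5,0.8,0,1],[-0.3,-0.9,0.2,0,1],[-0.3,-0.9,0,0,1],[-0.3,-0.9,0,0,1],[-0.2,-0.8,0,0,1],[0,-0.3,0,0,1],[0,0,0,0,1]]]'

```text
clock: 42.07
eef_pos: [0.3964, -0.1631, 0.1842]
tool_rot: [1.0, 0.023, -0.015, 0.001]
ft_force: [0.2, 0.6, -0.4]
grip_width: 0.0856
grasp_force: 0.0
```

```bash
python3 balls.py
python3 - <<'E'
from h import *
for n in("scene","top"):
    im,d,K,e,Rc=cam(n);W=cloud(d,K,e,Rc);H=cv2.cvtColor(im,cv2.COLOR_BGR2HSV)
    near=(abs(W[...,0]-.46)<.13)&(abs(W[...,1]-.01)<.07)
    for nm,m in(("tab",near&(H[...,0]<8)&(H[...,1]>130)),("yel",near&(H[...,0]>15)&(H[...,0]<34)&(H[...,1]>110)),("blue",near&(abs(H[...,0].astype(int)-113)<10)&(H[...,1]>80)&(W[...,2]>.01)),("all",near&(W[...,2]>.018)&(W[...,2]<.08)),("lid",near&(H[...,1]<80)&(abs(W[...,2]-.051)<.012)&(abs(W[...,1]-.011)<.02)),("pad",near&(abs(H[...,0].astype(int)-60)<15)&(H[...,1]>120))):
        q=W[m]*1000
        if len(q)>3: print(n,nm,len(q),'med',np.median(q,0).round(1),'rect',[np.round(x,1) for x in cv2.minAreaRect(q[:,:2].astype(np.float32))])
        if nm=="lid" and len(q)>20:
            A=np.c_[q[:,:2],np.ones(len(q))];s=np.linalg.lstsq(A,q[:,2],rcond=None)[0];print('  slope',np.degrees(np.arctan(s[:2])).round(1))
E
```

```text
t 42.07 q [-0.381  0.163 -0.266  1.17  -0.013  2.714] p [ 0.3964 -0.1631  0.1842] r 0.4286 az -22.4
tilt out -1.59 side -0.77 yaw of tool y -87.3 yz 0.001 grip 0.0856 0.0 F [ 0.2  0.6 -0.4]
top 1969 [(np.int32(13), [238.0, 219.0], [0.512, 0.219, 0.016]), (np.int32(11), [227.0, 225.0], [0.493, 0.252, 0.017]), (np.int32(13), [219.0, 235.0], [0.462, 0.277, 0.017]), (np.int32(8), [235.0, 238.0], [0.453, 0.225, 0.018])]
scene 773 [(np.int32(17), [379.0, 176.0], [0.468, 0.275, 0.013]), (np.int32(1), [366.0, 178.0], [0.46, 0.23, 0.016]), (np.int32(16), [378.0, 182.0], [0.499, 0.249, 0.014]), (np.int32(11), [373.0, 187.0], [0.519, 0.219, 0.015])]
scene tab 25 med [427.9   7.2  61.1] rect [array([426.4,   8. ]), array([ 7.4, 19.2]), np.float64(9.6)]
scene yel 32 med [473.8  10.9  51.2] rect [array([474.9,  10.4]), array([13.4, 46.2]), np.float64(8.0)]
scene blue 326 med [484.2 -11.   28.8] rect [array([463.9,  10. ]), array([121.4,  53.7]), np.float64(4.2)]
scene all 641 med [453.5   4.7  48.6] rect [array([443.1,  11. ]), array([164.,  60.]), np.float64(1.8)]
scene lid 201 med [427.    9.7  50.4] rect [array([424.1,  10.9]), array([ 39.8, 122.8]), np.float64(90.0)]
  slope [ 0.  -0.6]
scene pad 533 med [507.4 -17.4   5.1] rect [array([466.6,  11.2]), array([160.6, 111.2]), np.float64(0.7)]
top tab 5 med [421.8   9.2  64. ] rect [array([421.7,   9.4]), array([ 0.1, 12.1]), np.float64(0.1)]
top yel 77 med [467.8  -4.6  52.3] rect [array([445.5, -12.7]), array([106.6,  37.2]), np.float64(44.5)]
top blue 157 med [500.   11.5  35. ] rect [array([453.8,   1.2]), array([132.5,  47.9]), np.float64(12.8)]
top all 916 med [440.1   9.7  49.5] rect [array([441.4,  10.2]), array([157. ,  55.1]), np.float64(3.2)]
top lid 441 med [410.1  10.4  50.2] rect [array([413.5,  11.3]), array([102.6,  39.6]), np.float64(0.7)]
  slope [ 0.2 -0.3]
top pad 683 med [476.5  26.1   5.2] rect [array([460.6,  12.6]), array([155.7, 102.7]), np.float64(0.6)]
```

The tin is level and about 3 mm from the pad's centre. The lid lies flat on it, about 40 mm back, and all four balls are in the tray. I hand in.

```bash
python3 -c "
from workcell import order
print(order.job_done())"
```

```text
the job is handed in; nothing more can be done
None
```

The job is handed in: all four balls are in the yellow tray and the tin stands upright about 3 mm from the pad's centre, its lid lying flat on it about 40 mm back; it now stands spout away from the robot, and no verdict came back.

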